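# Pack, snap shut and stow the pantry box

### The job

Pack every small carton into the lilac storage box, set the lid fully home on it, then press each of its four green snap tabs all the way down. Swing the low cupboard's door open, slide the closed box upright, square and wholly inside with its pull fin towards the door, and shut the door again. Leave the jars and the tin where they are.

Things in the scene. Friction and masses are not known exactly. Their poses are not given: they have to be found in the camera images.
- box: Loose open lilac box, 0.4 kg, outside 150 (its x) x 200 (y) x 68 mm high; walls and floor 4 mm. Origin: centre of underside. From the middle of its -x side (facing the robot) a flat pull fin juts out, to grip and slide the box by (lean the gripper to reach under the cupboard top): 14 mm thick (along y), from x = -75 to -115 mm, 24 to 56 mm above the underside.
- lid: Loose white lid, 160 g: plate 160 (its x) x 210 (y) mm, 8 to 14 mm above the origin, on 4 tapered feet that drop into the box corners with 2 mm play. Origin: centre, underside of the feet (60 mm above the box origin when home). Grey ridge handle in the middle, 18 (x) x 70 (y) mm, 14 to 44 mm above the origin. Fits either way round. Rests by its weight: the box cannot be lifted by it.
- near_pad (a point): Centre of the top of the near snap tab: a green pad 40 mm long along the edge, 22 mm across it, at the middle of the lid's -x edge, 73 mm from its centre. Its top stands 27 mm above the lid's origin (13 mm above the plate) while raised, and 20 mm when snapped down. Moves with the tab.
- tab_near (a joint): The near snap tab: 0 = raised, 0.007 m = fully snapped down. Slides straight down into the lid under about 6 N and stays where it is left.
- far_pad (a point): Centre of the top of the far snap tab: a green pad 40 mm long along the edge, 22 mm across it, at the middle of the lid's +x edge, 73 mm from its centre. Its top stands 27 mm above the lid's origin (13 mm above the plate) while raised, and 20 mm when snapped down. Moves with the tab.
- tab_far (a joint): The far snap tab: 0 = raised, 0.007 m = fully snapped down. Slides straight down into the lid under about 6 N and stays where it is left.
- left_pad (a point): Centre of the top of the left snap tab: a green pad 40 mm long along the edge, 22 mm across it, at the middle of the lid's +y edge, 98 mm from its centre. Its top stands 27 mm above the lid's origin (13 mm above the plate) while raised, and 20 mm when snapped down. Moves with the tab.
- tab_left (a joint): The left snap tab: 0 = raised, 0.007 m = fully snapped down. Slides straight down into the lid under about 6 N and stays where it is left.
- right_pad (a point): Centre of the top of the right snap tab: a green pad 40 mm long along the edge, 22 mm across it, at the middle of the lid's -y edge, 98 mm from its centre. Its top stands 27 mm above the lid's origin (13 mm above the plate) while raised, and 20 mm when snapped down. Moves with the tab.
- tab_right (a joint): The right snap tab: 0 = raised, 0.007 m = fully snapped down. Slides straight down into the lid under about 6 N and stays where it is left.
- carton0: Small rigid printed carton of stock cubes (red with a white band), 50 x 34 x 28 mm (along its x, y, z), about 50 g, starts flat on the table. Origin: centre of its underside. None if this start has no such carton.
- carton1: Small rigid printed carton of stock cubes (yellow with a white band), 50 x 34 x 28 mm (along its x, y, z), about 50 g, starts flat on the table. Origin: centre of its underside. None if this start has no such carton.
- carton2: Small rigid printed carton of stock cubes (blue with a white band), 50 x 34 x 28 mm (along its x, y, z), about 50 g, starts flat on the table. Origin: centre of its underside. None if this start has no such carton.
- carton3: Small rigid printed carton of stock cubes (orange with a white band), 50 x 34 x 28 mm (along its x, y, z), about 50 g, starts flat on the table. Origin: centre of its underside. None if this start has no such carton.
- cupboard: Low fixed timber cupboard on the table, without a floor (the table is its floor). Origin: on the table, in the middle of its front opening; x points into it. Inside 270 mm wide (y), 220 mm deep (x from 0 to 220 mm), 140 mm high; top board 12 mm, so 152 mm high in all.
- door (a joint): Hinged door over the cupboard's whole front. 0 = shut, grows as it swings out towards the robot, up to 1.9 rad; starts ajar by up to 0.08 rad and stays where it is left. Panel 284 mm wide, 146 mm high, 12 mm thick.
- door_handle (a point): Grip point of the door's handle: an upright dark steel bar 10 mm thick, 42 mm off the door's outer face, 256 mm from the hinge, from 85 to 143 mm above the table; this point lies on the bar 115 mm above the table. A single stay at the bar's foot, at right angles to the door, joins it to the door.
- door_hinge (a point): Point on the door's upright hinge line, at the left (+y) end of the cupboard's front, 115 mm above the table.
- jar: Bystander: amber preserving jar, 72 mm across, 120 mm high. Origin: centre of its underside.
- jar2: Bystander: terracotta-coloured jar, 72 mm across, 130 mm high. Origin: centre of its underside.
- tin: Bystander: food tin, 72 mm across, 100 mm high. Origin: centre of its underside.
Things that resemble listed ones, but are neither listed nor needed, are in the scene too. Leave any black, purple or turquoise look-alike of the carton0 alone.

How it is judged:
By the outcome, as a careful person would: the job done as asked, in the order asked, and still so for the second after the job is handed in, with the robot touching nothing.
Of carton0, carton1, carton2, carton3 only 2 to 4 are there at a start; the rules pass over those that are not, and their reading is None.
At some moment in a run one of carton0, carton1, carton2, carton3 may be knocked a few centimetres aside while the robot is not near it.
Once in a run the grip may slacken for a moment while it holds something.
It also fails if it takes over 210 s, if anything falls off the work surface, if the arm or the gripper's body presses on something with over 40 N, if the wrist force passes 120 N, or if a joint passes its speed limit or range.

### The arm

A 6-joint arm with a two-finger parallel gripper is mounted at the origin on the work surface. World frame = base frame: x ahead of the robot, y to its left, z up, the work surface at z = 0. Lengths are in m, angles in rad, forces in N, time in s.
With the tool pointing down it reaches from about 0.3 to 0.775 m from the base axis. Payload 14.6 kg.
Tool frame: the origin (TCP) lies at the very end of the fingers, on their centre line; the grasp point (between the pads) lies 19 mm behind it (ctrl.hold_point_z is the z of the grasp point in the tool frame, in m); z points along the fingers, y is the direction in which the jaws open and shut (so a half turn about z gives the same grasp; the last joint's range is limited). The gripper opens to 94 mm and grips with 3 to 60 N. Pads are 16 mm wide; open, the fingers measure 119 mm over their backs; the gripper's body (75 mm by 177 mm) begins 78 mm behind the grasp point.
Start: joints at [1.199, 0.3, 1.521, -0, 1.321, -0.067], TCP at [0.165, 0.525, 0.205] pointing down, gripper open.
Joint ranges: [-3.03, 3.03], [-0.79, 2.21], [0.23, 2.52], [-1.04, 4.18], [0, 3.07], [-2.55, 2.55]. Speed limits (rad/s): [2.22, 2.22, 2.57, 3.14, 3.14, 3.14].

### API

Orientations are given as [roll, pitch, yaw] about the fixed x, y, z axes, in that order (R = Rz(yaw) Ry(pitch) Rx(roll)).
In Python, from station import ctrl, cams, hand_in gives the robot as it stands.
- The arm moves only by the tool servo_tool, never from a script. Its argument "rows" is a list of rows, each a list of 7 numbers: the shift along the world's x, y, z in m, then the turn, a rotation vector about the world's x, y, z in rad, then the gripper command: -1 is shut, 1 is fully open, values between are in proportion. A call has exactly 8 rows; each row is the pose to reach, as a shift and turn from the pose measured when the call began; what a row does not reach only later rows make up. A row lasts 1/12 s, in which the tool goes at most 41.7 mm and 7.16 degrees, less where a joint would pass 70% of its speed; a pose out of reach is approached as far as the arm can. A call with a gripper value outside its range is refused whole. The fingers move at their own pace and stop on an object; "newtons" is the grip in N (left out, the last holds). Time passes only in rows, so rows that repeat a pose let the fingers close, or fill a call up. It gives the time, the measured TCP pose, the force and the opening at its end, in the units of the state.
- ctrl.get_obs(): the state, without advancing time (a new reading comes with each control period).
- cams.camera(name): name is "scene" or "top" or "wrist"; returns a dict with "image" (384x512x3 uint8, red, green, blue), "depth" (384x512 float32, m along the optical axis (not along the pixel's ray), 0 where there is no reading), "fx", "fy", "cx", "cy" (pixels), "rvec" (rotation vector, rad) and "tvec" (3), from world to camera coordinates, as OpenCV has them; the wrist camera has in their place "hand_eye" (4x4, takes a point from camera to tool coordinates, whose origin is the TCP and whose axes are the flange's). Camera axes: x right, y down, z forward; pixel columns grow to the right and rows downward; lengths in m; the calibration is good to about 2 mm. A picture is of the moment at which its call begins: read the wrist's pose just before it.
- hand_in(): hands the job in, once; it reports no verdict.
Trained networks look in a picture, given as the dict that the camera call returned (one of the last four; its "shot" number tells which), for a name from the list of things; names that differ only in an ending like _2 or _b are one class to them, and where a whole thing is asked for, a point or a joint stands for the part that bears it (a point fixed in the world has none). Each returns a list of dicts, best first, with "p" (0 to 1); they miss things now and then, are a little off and sometimes report something else, mostly with a low value. They report only what shows in the picture. A call takes as long as a camera call. They do not tell look-alikes from the thing itself.
- cams.spot_in(picture, name): "box" ([left, top, right, bottom] as shares, 0 to 1, of the picture: columns of its width, rows of its height, round what is visible of it).
- cams.place_of(picture, name): "at" ([column, row] as shares, 0 to 1, of the picture: columns of its width, rows of its height: a listed point, or the origin of a listed thing).
The state is a dict: "time_s": time; "qpos": joint angles; "joint_vel": joint speeds; "tau": joint torques, N m; "ee_pos": TCP position; "eef_rot": TCP orientation; "force": force on the tool from outside, world axes, zero at the start; "moment": the same for the moment, N m; "grip_width": finger opening in m.
Only numpy, scipy, OpenCV 4.12 (cv2) and the standard library are available. Lean on these libraries where they do the work, as an engineer would, in place of code of your own. Each camera call takes 0.05 s, during which the arm holds its last target.

## Working session

There is one attempt and no reset: what is moved stays moved. The work goes in short steps, Python scripts to look and compute and a tool call to move; the robot and the scene stay as the last step left them, time stands still between calls to the robot, and variables do not carry over. Pictures are saved under pics/ and viewed, and the job is handed in when it is done.

Besides the shell and the picture viewer there is one more tool, called after "Request:" as name([rows], argument=value, ...), one row to a line, values as JSON. servo_tool: Moves the arm, as the interface text tells. Its arguments: {"type":"object","properties":{"rows":{"type":"array"},"newtons":{"type":"number"}},"required":["rows"]}

```bash
ls; mkdir -p pics; python3 - <<'E'
from station import ctrl,cams
import cv2
print(ctrl.get_obs(), ctrl.hold_point_z)
for n in ["scene","top","wrist"]:
    p=cams.camera(n)
    cv2.imwrite(f"pics/{n}0.png",p["image"][:,:,::-1])
    print({k:v for k,v in p.items() if k not in("image","depth")})
E
```

```text
pics
{'time_s': 0.0, 'qpos': array([ 1.19939110e+00,  3.00490017e-01,  1.52156536e+00,  2.33725180e-05,
        1.32067074e+00, -6.66360527e-02]), 'joint_vel': array([-0.00123173, -0.00050927,  0.00021574,  0.00141407,  0.00116494,
        0.00115592]), 'tau': array([ 3.54215872e-04, -5.31813455e+01, -3.52737665e+01,  7.08123785e-02,
        2.44895130e-02, -9.20111074e-05]), 'ee_pos': array([0.16496559, 0.52441682, 0.2048826 ]), 'eef_rot': array([-3.14046321e+00, -9.80621630e-05,  2.83681763e+00]), 'force': array([ 0.61944835,  0.07050453, -1.08120644]), 'moment': array([ 0.04535804,  0.04534043, -0.03310409]), 'grip_width': 0.09409727634323145} -0.0188
{'fx': 433.47974450595035, 'fy': 433.47974450595035, 'cx': 253.05249967737623, 'cy': 180.33525324766592, 'rvec': array([ 1.73861022,  2.05925698, -0.64853561]), 'tvec': array([ 0.12783873, -0.42131043,  1.69845221]), 'shot': 1}
{'fx': 454.1003498661242, 'fy': 454.1003498661242, 'cx': 255.8323100776049, 'cy': 191.03301622670003, 'rvec': array([ 2.21041057, -2.18088995,  0.08227837]), 'tvec': array([-0.03140875,  0.55426443,  1.238085  ]), 'shot': 2}
{'fx': 281.9561094841315, 'fy': 281.9561094841315, 'cx': 250.77150794017192, 'cy': 194.09636290415398, 'hand_eye': array([[ 7.48706741e-04, -9.57728281e-01, -2.87673391e-01,
         8.49463347e-02],
       [ 9.99999187e-01,  1.01407449e-03, -7.73452423e-04,
        -4.54207108e-06],
       [ 1.03247951e-03, -2.87672578e-01,  9.57728261e-01,
        -1.79002438e-01],
       [ 0.00000000e+00,  0.00000000e+00,  0.00000000e+00,
         1.00000000e+00]]), 'shot': 3}
```

View pics/scene0.png

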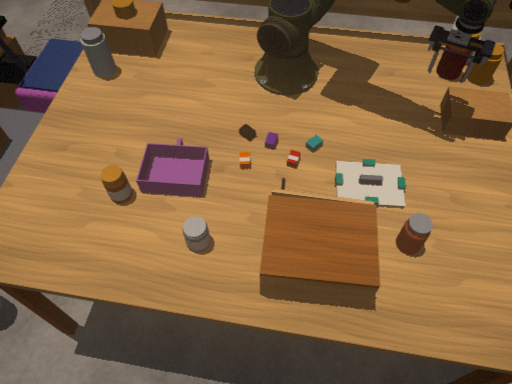

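View pics/top0.png

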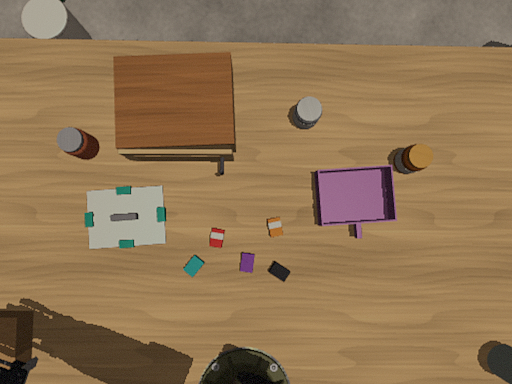

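View pics/wrist0.png

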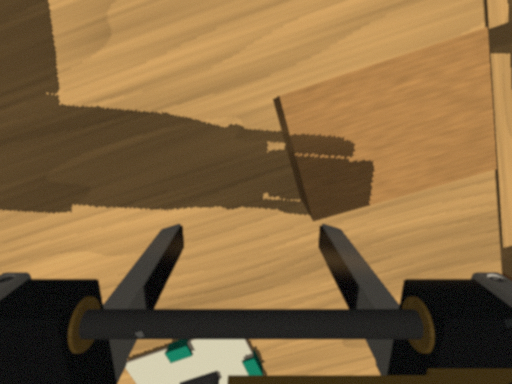

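The scene view shows red (294,157) and orange (245,160) banded cartons, with black (248,132), purple (271,140) and turquoise (314,143) look-alikes. The box is at (175,170), the lid at (370,183), the cupboard at (320,240), with a tin and jars around it.

```bash
cat > h.py <<'E'
from station import ctrl,cams
import numpy as np, cv2
from scipy.spatial.transform import Rotation as Ro
def ext(p,obs=None):
    if 'rvec' in p:
        R=cv2.Rodrigues(p['rvec'])[0]; return R.T, -R.T@p['tvec']
    o=obs; Rt=Ro.from_euler('xyz',o['eef_rot']).as_matrix(); H=p['hand_eye']
    return Rt@H[:3,:3], Rt@H[:3,3]+o['ee_pos']
def cloud(p,obs=None):
    R,t=ext(p,obs); d=p['depth']; v,u=np.mgrid[:d.shape[0],:d.shape[1]]
    c=np.stack([(u-p['cx'])/p['fx']*d,(v-p['cy'])/p['fy']*d,d],-1)
    w=c@R.T+t; w[d<=0]=np.nan; return w
def ray(p,uv,z,obs=None):
    R,t=ext(p,obs); r=R@np.array([(uv[0]-p['cx'])/p['fx'],(uv[1]-p['cy'])/p['fy'],1]); s=(z-t[2])/r[2]; return t+s*r
def proj(p,w,obs=None):
    R,t=ext(p,obs); c=R.T@(np.asarray(w)-t); return c[0]/c[2]*p['fx']+p['cx'],c[1]/c[2]*p['fy']+p['cy']
def shot(n,name=None):
    o=ctrl.get_obs(); p=cams.camera(n)
    if name: cv2.imwrite(f'pics/{name}.png',p['image'][:,:,::-1])
    return p,o
def crop(p,u0,v0,u1,v1,k,name):
    im=p['image'][v0:v1,u0:u1,::-1]; cv2.imwrite(f'pics/{name}.png',cv2.resize(im,None,fx=k,fy=k,interpolation=cv2.INTER_CUBIC))
def rect(pts):
    r=cv2.minAreaRect(pts[:,:2].astype(np.float32)*1000); return r
E
python3 - <<'E'
from h import *
p,o=shot('top'); q,_=shot('scene')
for n in ['carton0','carton1','carton2','carton3','box','lid','near_pad','far_pad','left_pad','right_pad','cupboard','door_handle','door_hinge','jar','jar2','tin']:
    for nm,pp in (('top',p),('scene',q)):
        r=cams.place_of(pp,n)[:3]
        print(n,nm,[(round(x['at'][0]*512),round(x['at'][1]*384),round(x['p'],2)) for x in r])
crop(p,150,190,330,300,4,'c1')
W=cloud(p); im=p['image'].astype(int)
hsv=cv2.cvtColor(p['image'],cv2.COLOR_RGB2HSV)
def reg(u0,v0,u1,v1,zl,zh,nm):
    w=W[v0:v1,u0:u1].reshape(-1,3); w=w[(w[:,2]>zl)&(w[:,2]<zh)]
    print(nm,len(w),rect(w),w[:,2].mean() if len(w) else 0, np.median(w[:,2]))
reg(200,222,235,252,.02,.04,'red')
reg(258,210,292,242,.02,.04,'or')
reg(238,248,258,277,.02,.04,'purp')
reg(305,155,400,250,.06,.08,'boxrim')
reg(345,222,372,245,.04,.08,'fin')
reg(80,180,172,255,.0,.06,'lid')
reg(80,180,172,255,.03,.06,'ridge')
reg(105,45,245,162,.12,.2,'cup')
reg(212,150,232,180,.12,.2,'handle')
for nm,a in (('jar',(55,120,105,165)),('tin',(290,90,330,130)),('jar2',(390,140,440,180))): reg(*a,.08,.2,nm)
E
```

```text
carton0 top [(246, 264, 0.75), (276, 272, 0.6), (193, 264, 0.55)]
carton0 scene [(313, 146, 0.76), (248, 139, 0.74), (298, 159, 0.72)]
carton1 top [(246, 264, 0.75), (276, 272, 0.6), (193, 264, 0.55)]
carton1 scene [(313, 146, 0.76), (248, 139, 0.74), (298, 159, 0.72)]
carton2 top [(246, 264, 0.75), (276, 272, 0.6), (193, 264, 0.55)]
carton2 scene [(313, 146, 0.76), (248, 139, 0.74), (298, 159, 0.72)]
carton3 top [(246, 264, 0.75), (276, 272, 0.6), (193, 264, 0.55)]
carton3 scene [(313, 146, 0.76), (248, 139, 0.74), (298, 159, 0.72)]
box top [(350, 197, 0.98)]
box scene [(174, 178, 0.88)]
lid top [(129, 218, 0.92), (218, 241, 0.33)]
lid scene [(370, 181, 0.71), (294, 158, 0.35)]
near_pad top [(123, 191, 0.63)]
near_pad scene [(367, 165, 0.74), (373, 200, 0.54)]
far_pad top [(119, 149, 0.68), (90, 146, 0.58), (129, 239, 0.42)]
far_pad scene [(371, 160, 0.45)]
left_pad top [(165, 213, 0.59)]
left_pad scene [(118, 194, 0.47), (339, 175, 0.4)]
right_pad top [(89, 219, 0.66)]
right_pad scene [(403, 182, 0.49), (245, 157, 0.36)]
cupboard top [(185, 153, 0.93), (124, 191, 0.58)]
cupboard sc
[... 1554 characters left out ...]
47), (259.5434265136719, 295.09197998046875), 3.2240495681762695) 0.15163473409829004 0.15200937091381816
handle 136 ((619.2166137695312, 64.90271759033203), (48.28302764892578, 58.14360046386719), 89.67410278320312) 0.1447562653553596 0.1469398396004271
jar 740 ((669.7079467773438, 448.20184326171875), (66.41504669189453, 66.2432861328125), 16.401948928833008) 0.12059605854286966 0.1286543560311414
tin 581 ((764.8356323242188, -157.74966430664062), (68.28046417236328, 67.3095474243164), 10.326693534851074) 0.098242064972183 0.09956450925913285
jar2 667 ((642.8265991210938, -440.0400695800781), (67.49325561523438, 67.40723419189453), 78.50592803955078) 0.11289134855952515 0.11911207824624226
```

View pics/c1.png

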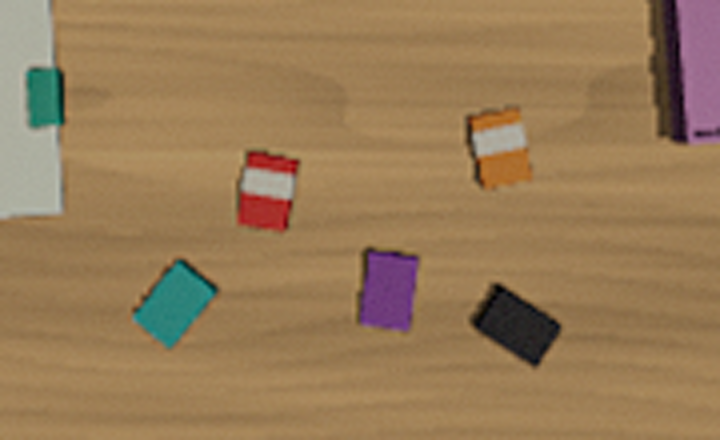

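The crop shows red (267,190) and orange (499,147) with white bands, so these are carton0 and carton3. Plain teal, purple and black are the look-alikes. No yellow or blue carton is visible so far. Next I fit the larger items more accurately.

```bash
cat >> h.py <<'E'
def big(p,u0,v0,u1,v1,zl,zh,col=None):
    W=cloud(p); m=np.zeros(W.shape[:2],bool); m[v0:v1,u0:u1]=1
    m&=(W[...,2]>zl)&(W[...,2]<zh)
    if col is not None: m&=col(cv2.cvtColor(p['image'],cv2.COLOR_RGB2HSV).astype(int))
    m=cv2.morphologyEx(m.astype(np.uint8),cv2.MORPH_CLOSE,np.ones((3,3)))
    n,l,s,_=cv2.connectedComponentsWithStats(m); k=1+np.argmax(s[1:,4]); mm=(l==k)&(W[...,2]>zl)&(W[...,2]<zh)
    return W[mm]
E
python3 - <<'E'
from h import *
p,o=shot('top')
w=big(p,80,180,172,255,.009,.022); print('plate',rect(w),np.median(w[:,2]))
w=big(p,80,180,172,255,.005,.05); print('plate+',rect(w))
w=big(p,100,205,145,228,.03,.055); print('ridge',rect(w))
w=big(p,305,155,400,235,.062,.072); print('rim',rect(w)); print(np.percentile(w,[1,99],axis=0))
w=big(p,345,222,372,245,.03,.075);w=w[w[:,0]<.458]; print('fin',np.percentile(w,[2,98],axis=0),np.median(w,axis=0))
w=big(p,105,45,245,162,.147,.157); print('cup',rect(w)); 
# front/side edges via line fit
r=cv2.boxPoints(rect(w)); print(r)
w=big(p,212,150,232,180,.11,.2); print(np.percentile(w,[2,98],axis=0))
for n in ['tab_near','door','lid','cupboard','box']:
    print(n,[(np.round(np.array(x['box'])*[512,384,512,384]),x['p']) for x in cams.spot_in(p,n)[:2]])
crop(p,100,30,250,260,3,'c2'); crop(p,300,140,450,250,5,'c3')
E
```

```text
plate ((478.484375, 335.47882080078125), (162.94332885742188, 212.90567016601562), 4.764368534088135) 0.014384647038303
plate+ ((477.1220703125, 339.33270263671875), (180.934326171875, 233.48509216308594), 3.957185745239258)
ridge ((478.1944580078125, 333.626953125), (17.940156936645508, 68.93528747558594), 5.153926372528076)
rim ((543.8812866210938, -291.5609130859375), (150.11395263671875, 202.31410217285156), 4.7749786376953125)
[[ 0.4639313  -0.39428184  0.06220585]
 [ 0.62362061 -0.18694682  0.0718309 ]]
fin [[ 0.4301312  -0.3063883   0.03255076]
 [ 0.45701059 -0.29153913  0.06016348]] [ 0.44358141 -0.29597253  0.05522634]
cup ((759.2236938476562, 187.31210327148438), (258.5085144042969, 294.7798156738281), 3.2062880992889404)
[[621.9281   327.24194 ]
 [638.4154    32.92359 ]
 [896.5193    47.382263]
 [880.032    341.70062 ]]
[[0.6363843  0.04083224 0.11426202]
 [0.64791466 0.08794381 0.15195756]]
tab_near [(array([115., 186., 130., 194.]), 0.62)]
door [(array([119., 153., 234., 177.]), 0.6)]
lid [(array([ 86., 186., 167., 246.]), 0.68)]
cupboard [(array([114.,  56., 238., 173.]), 0.72), (array([313., 170., 395., 236.]), 0.39)]
box [(array([311., 167., 397., 237.]), 0.89)]
```

View pics/c2.png

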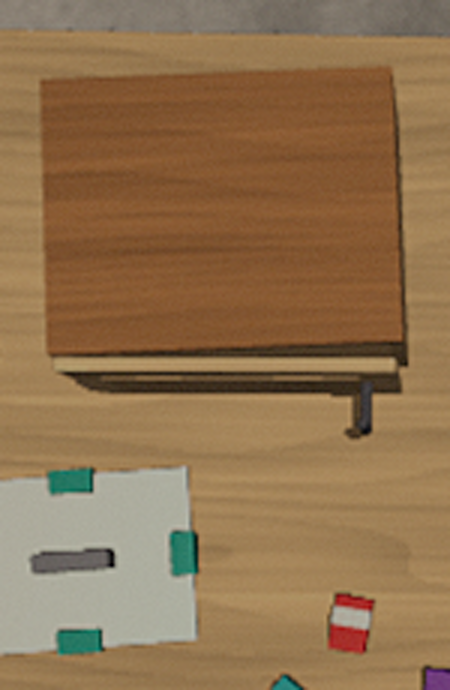

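View pics/c3.png

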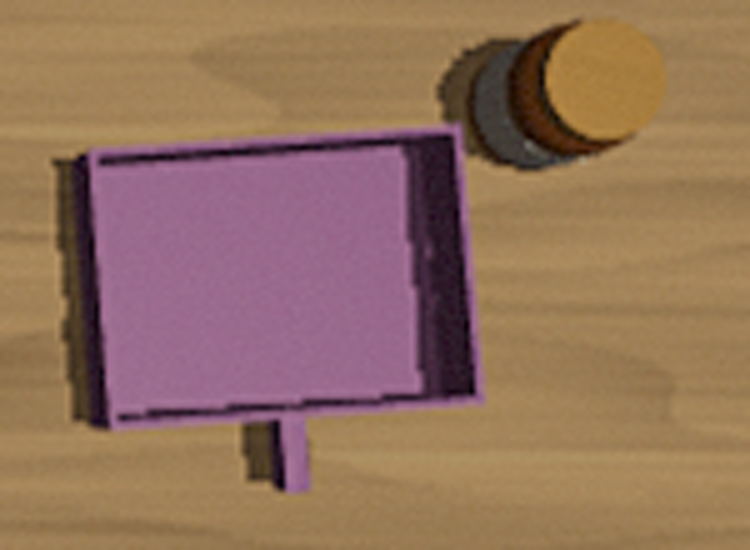

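Request:
servo_tool([
  [0.26,-0.442,0,0,0,0.13,1],
  [0.26,-0.442,0,0,0,0.13,1],
  [0.26,-0.442,0,0,0,0.13,1],
  [0.26,-0.442,0,0,0,0.13,1],
  [0.26,-0.442,0,0,0,0.13,1],
  [0.26,-0.442,0,0,0,0.13,1],
  [0.26,-0.442,0,0,0,0.13,1],
  [0.26,-0.442,0,0,0,0.13,1],
])

```text
time_s: 2.82
ee_pos: [0.3341, 0.2364, 0.2057]
eef_rot: [3.141, 0.001, 2.967]
force: [1.1, 0.3, -0.2]
grip_width: 0.0941
```

Request:
servo_tool([
  [0.0904,-0.1536,0,0,0,0,1],
  [0.0904,-0.1536,0,0,0,0,1],
  [0.0904,-0.1536,0,0,0,0,1],
  [0.0904,-0.1536,0,0,0,0,1],
  [0.0904,-0.1536,-0.04,0,0,0,1],
  [0.0904,-0.1536,-0.08,0,0,0,1],
  [0.0904,-0.1536,-0.12,0,0,0,1],
  [0.0904,-0.1536,-0.14,0,0,0,1],
])

```text
time_s: 3.48
ee_pos: [0.4227, 0.0821, 0.062]
eef_rot: [-3.141, -0.003, 2.966]
force: [-0.2, -0.8, -0.6]
grip_width: 0.0943
```

```bash
python3 - <<'E'
from h import *
p,o=shot('wrist','w1'); print(o['ee_pos'],o['eef_rot'])
W=cloud(p,o); h=cv2.cvtColor(p['image'],cv2.COLOR_RGB2HSV)
w=W[(W[...,2]>.018)&(W[...,2]<.036)&(abs(W[...,0]-.4245)<.045)&(abs(W[...,1]-.083)<.038)]
print(rect(w), np.median(w[:,2]))
E
```

```text
[0.42270723 0.08208729 0.06201474] [-3.14099808 -0.0032908   2.96605097]
((425.2244567871094, 80.9766616821289), (34.237613677978516, 50.3266487121582), 80.95881652832031) 0.027923281701480146
```

View pics/w1.png

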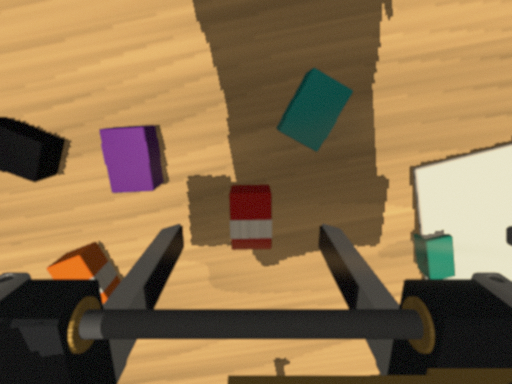

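The red carton at (250,215) is centred between the fingers.

Request:
servo_tool([
  [0.002,0,-0.04,0,0,0,1],
  [0.002,0,-0.057,0,0,0,1],
  [0.002,0,-0.057,0,0,0,1],
  [0.002,0,-0.057,0,0,0,-1],
  [0.002,0,-0.057,0,0,0,-1],
  [0.002,0,-0.057,0,0,0,-1],
  [0.002,0,-0.057,0,0,0,-1],
  [0.002,0,-0.057,0,0,0,-1],
], newtons=20)

```text
time_s: 4.2
ee_pos: [0.424, 0.0822, 0.0038]
eef_rot: [-3.14, -0.006, 2.967]
force: [0.1, 0.2, 0.5]
grip_width: 0.0644
```

Request:
servo_tool([
  [0,0,0,0,0,0,-1],
  [0,0,0,0,0,0,-1],
  [0,0,0,0,0,0,-1],
  [0,0,0,0,0,0,-1],
  [0,0,0.03,0,0,0,-1],
  [0,0,0.07,0,0,0,-1],
  [0,0,0.11,0,0,0,-1],
  [0,0,0.13,0,0,0,-1],
])

```text
time_s: 4.87
ee_pos: [0.4249, 0.0823, 0.1379]
eef_rot: [-3.141, -0.002, 2.967]
force: [-0.1, -1.4, -0.3]
grip_width: 0.0338
```

Request:
servo_tool([
  [0.116,-0.329,0,0,0,0.258,-1],
  [0.116,-0.329,0,0,0,0.258,-1],
  [0.116,-0.329,0,0,0,0.258,-1],
  [0.116,-0.329,0,0,0,0.258,-1],
  [0.116,-0.329,0,0,0,0.258,-1],
  [0.116,-0.329,0,0,0,0.258,-1],
  [0.116,-0.329,0,0,0,0.258,-1],
  [0.116,-0.329,0,0,0,0.258,-1],
])

```text
time_s: 5.53
ee_pos: [0.5317, -0.2224, 0.1373]
eef_rot: [3.141, -0.002, -3.059]
force: [0.3, 1.1, -0.6]
grip_width: 0.0341
```

Request:
servo_tool([
  [0.008,-0.025,0,0,0,0,-1],
  [0.008,-0.025,-0.03,0,0,0,-1],
  [0.008,-0.025,-0.07,0,0,0,-1],
  [0.008,-0.025,-0.11,0,0,0,-1],
  [0.008,-0.025,-0.127,0,0,0,-1],
  [0.008,-0.025,-0.127,0,0,0,-1],
  [0.008,-0.025,-0.127,0,0,0,0.1],
  [0.008,-0.025,-0.127,0,0,0,0.1],
])

```text
time_s: 6.2
ee_pos: [0.5398, -0.2474, 0.0107]
eef_rot: [3.142, -0.002, -3.059]
force: [0.1, 0.6, -0.1]
grip_width: 0.0441
```

Request:
servo_tool([
  [0,0,0,0,0,0,0.1],
  [0,0,0,0,0,0,0.1],
  [0,0,0.04,0,0,0,0.1],
  [0,0,0.08,0,0,0,0.1],
  [0,0,0.12,0,0,0,0.1],
  [0,0.03,0.14,0,0,0,1],
  [0,0.07,0.14,0,0,0,1],
  [-0.02,0.1,0.14,0,0,0.05,1],
])

```text
time_s: 6.87
ee_pos: [0.5214, -0.1458, 0.1526]
eef_rot: [-3.14, 0.002, -3.01]
force: [0.2, 0.4, -0.4]
grip_width: 0.0682
```

```bash
python3 - <<'E'
from h import *
p,o=shot('top','t2'); print(o['ee_pos'],o['eef_rot'],o['grip_width'])
w=big(p,258,205,292,245,.02,.036); print(rect(w))
w=big(p,305,155,400,235,.062,.072); print('rim',rect(w))
E
```

```text
[ 0.52141834 -0.14578364  0.15260106] [-3.14011202e+00  2.36283348e-03 -3.00961246e+00] 0.06820527156861077
((455.5924987792969, -76.07687377929688), (49.88465118408203, 33.640655517578125), 11.509993553161621)
rim ((542.11669921875, -291.74176025390625), (153.6307373046875, 201.5961456298828), 4.755680561065674)
```

View pics/t2.png

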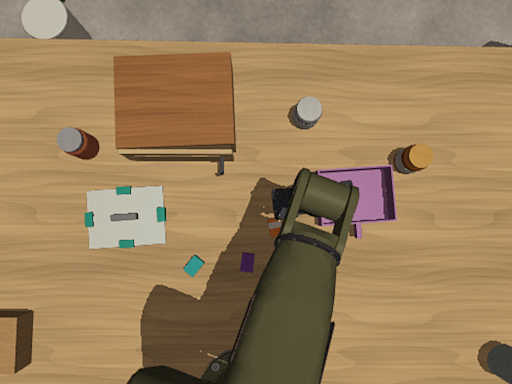

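Request:
servo_tool([
  [-0.066,0.07,0,0,0,0.072,1],
  [-0.066,0.07,0,0,0,0.072,1],
  [-0.066,0.07,-0.01,0,0,0.072,1],
  [-0.066,0.07,-0.05,0,0,0.072,1],
  [-0.066,0.07,-0.09,0,0,0.072,1],
  [-0.066,0.07,-0.13,0,0,0.072,1],
  [-0.066,0.07,-0.148,0,0,0.072,1],
  [-0.066,0.07,-0.148,0,0,0.072,1],
])

```text
time_s: 7.58
ee_pos: [0.4501, -0.0713, 0.0016]
eef_rot: [3.139, -0.005, -2.929]
force: [0.4, 0.3, 0.6]
grip_width: 0.0939
```

Request:
servo_tool([
  [0,0,0,0,0,0,-1],
  [0,0,0,0,0,0,-1],
  [0,0,0,0,0,0,-1],
  [0,0,0,0,0,0,-1],
  [0,0,0,0,0,0,-1],
  [0,0,0,0,0,0,-1],
  [0,0,0,0,0,0,-1],
  [0,0,0,0,0,0,-1],
])

```text
time_s: 8.25
ee_pos: [0.4501, -0.0713, 0.0017]
eef_rot: [3.139, -0.004, -2.929]
force: [-0.1, -0.9, 0.0]
grip_width: 0.0436
```

Request:
servo_tool([
  [0,0,0,0,0,0,-1],
  [0,0,0,0,0,0,-1],
  [0,0,0,0,0,0,-1],
  [0,0,0,0,0,0,-1],
  [0,0,0.03,0,0,0,-1],
  [0,0,0.07,0,0,0,-1],
  [0,0,0.11,0,0,0,-1],
  [0,0,0.13,0,0,0,-1],
])

```text
time_s: 8.92
ee_pos: [0.4511, -0.0715, 0.1358]
eef_rot: [3.141, -0.0, -2.928]
force: [0.4, 0.3, -0.2]
grip_width: 0.0338
```

Request:
servo_tool([
  [0.094,-0.263,0,0,0,-0.13,-1],
  [0.094,-0.263,0,0,0,-0.13,-1],
  [0.094,-0.263,0,0,0,-0.13,-1],
  [0.094,-0.263,0,0,0,-0.13,-1],
  [0.094,-0.263,0,0,0,-0.13,-1],
  [0.094,-0.263,0,0,0,-0.13,-1],
  [0.094,-0.263,0,0,0,-0.13,-1],
  [0.094,-0.263,0,0,0,-0.13,-1],
])

```text
time_s: 9.58
ee_pos: [0.5452, -0.339, 0.1347]
eef_rot: [3.141, -0.001, -3.062]
force: [-1.2, 0.8, -0.6]
grip_width: 0.0335
```

Request:
servo_tool([
  [0,0.002,0,0,0,0,-1],
  [0,0.002,-0.03,0,0,0,-1],
  [0,0.002,-0.07,0,0,0,-1],
  [0,0.002,-0.11,0,0,0,-1],
  [0,0.002,-0.125,0,0,0,-1],
  [0,0.002,-0.125,0,0,0,-1],
  [0,0.002,-0.125,0,0,0,0.1],
  [0,0.002,-0.125,0,0,0,0.1],
])

```text
time_s: 10.25
ee_pos: [0.5454, -0.3362, 0.0101]
eef_rot: [3.141, -0.001, -3.061]
force: [1.0, -0.2, 1.0]
grip_width: 0.0441
```

Request:
servo_tool([
  [0,0,0,0,0,0,0.1],
  [0,0,0,0,0,0,0.1],
  [0,0,0.04,0,0,0,0.1],
  [0,0,0.08,0,0,0,0.1],
  [0,0,0.12,0,0,0,0.1],
  [-0.01,0.03,0.16,0,0,0,1],
  [-0.02,0.07,0.19,0,0,0,1],
  [-0.03,0.11,0.2,0,0,0,1],
])

```text
time_s: 10.92
ee_pos: [0.5195, -0.2424, 0.2072]
eef_rot: [-3.139, 0.003, -3.063]
force: [2.0, -0.3, 1.0]
grip_width: 0.0685
```

Request:
servo_tool([
  [-0.04,0.56,0,0,0,0.02,1],
  [-0.04,0.56,0,0,0,0.02,1],
  [-0.04,0.56,0,0,0,0.02,1],
  [-0.04,0.56,0,0,0,0.02,1],
  [-0.04,0.56,0,0,0,0.02,1],
  [-0.04,0.56,0,0,0,0.02,1],
  [-0.04,0.56,0,0,0,0.02,1],
  [-0.04,0.56,0,0,0,0.02,1],
])

```text
time_s: 11.58
ee_pos: [0.4951, 0.092, 0.2064]
eef_rot: [-3.139, 0.004, -3.043]
force: [1.6, -0.2, -0.4]
grip_width: 0.0941
```

```bash
python3 - <<'E'
from h import *
p,o=shot('top','t3'); print(o['ee_pos'],o['eef_rot'],o['grip_width'])
w=big(p,305,155,400,235,.062,.072); print('rim',rect(w))
q,_=shot('scene','s3')
crop(p,300,140,450,250,5,'c4')
E
```

```text
[0.49506947 0.09204421 0.20639723] [-3.13917347  0.00430755 -3.0428931 ] 0.09414659828517154
rim ((544.0389404296875, -291.2624816894531), (150.25665283203125, 201.46189880371094), 4.676037788391113)
```

View pics/c4.png

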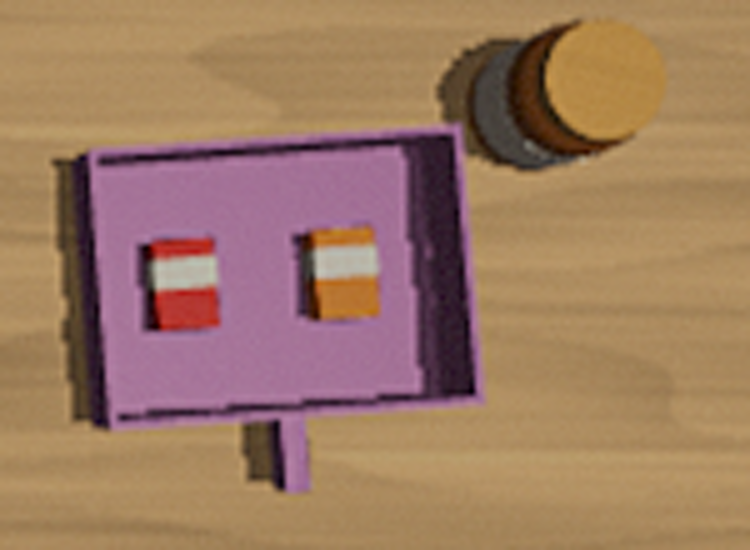

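View pics/s3.png

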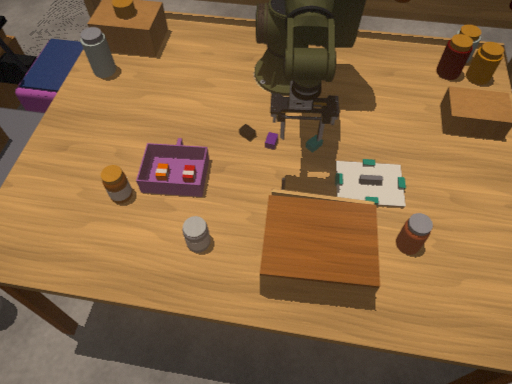

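View pics/t3.png

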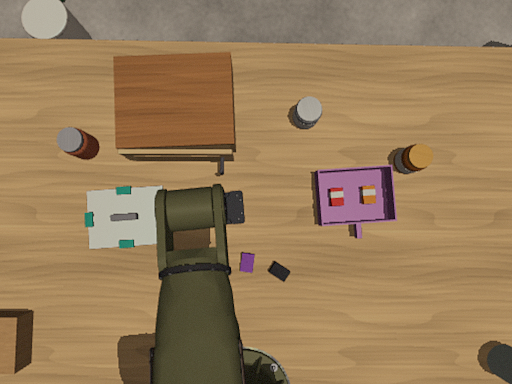

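The red (183,284) and orange (345,275) cartons lie flat in the box. There is no yellow or blue carton in either view, so next comes the lid by its ridge.

Request:
servo_tool([
  [-0.017,0.242,0,0,0,-0.013,1],
  [-0.017,0.242,0,0,0,-0.013,1],
  [-0.017,0.242,0,0,0,-0.013,1],
  [-0.017,0.242,0,0,0,-0.013,1],
  [-0.017,0.242,0,0,0,-0.013,1],
  [-0.017,0.242,0,0,0,-0.013,1],
  [-0.017,0.242,0,0,0,-0.013,1],
  [-0.017,0.242,-0.03,0,0,-0.013,1],
])

```text
time_s: 12.35
ee_pos: [0.4794, 0.3392, 0.1809]
eef_rot: [3.14, 0.012, -3.048]
force: [0.0, -0.9, 0.1]
grip_width: 0.0941
```

```bash
python3 - <<'E'
from h import *
p,o=shot('wrist','w4'); print(o['ee_pos'],o['eef_rot'],o['qpos'])
w=cloud(p,o);w=w[(w[...,2]>.036)&(w[...,2]<.05)&(abs(w[...,0]-.478)<.025)&(abs(w[...,1]-.334)<.06)]; print(rect(w),np.median(w[:,2]))
E
```

```text
[0.47935758 0.33923717 0.18089036] [ 3.13952826  0.01189465 -3.04768932] [ 0.5550951   0.39578458  1.4505382  -0.00359146  1.28370096 -1.10861978]
((478.5802001953125, 332.2535705566406), (17.17339515686035, 69.15525817871094), 5.289599418640137) 0.04366454251789237
```

View pics/w4.png

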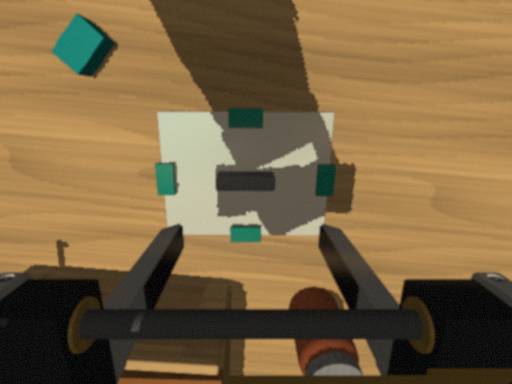

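Request:
servo_tool([
  [-0.001,-0.006,0,0,0,-0.005,1],
  [-0.001,-0.006,-0.04,0,0,-0.005,1],
  [-0.001,-0.006,-0.08,0,0,-0.005,1],
  [-0.001,-0.006,-0.12,0,0,-0.005,1],
  [-0.001,-0.006,-0.15,0,0,-0.005,1],
  [-0.001,-0.006,-0.16,0,0,-0.005,1],
  [-0.001,-0.006,-0.16,0,0,-0.005,-1],
  [-0.001,-0.006,-0.16,0,0,-0.005,-1],
], newtons=40)

```text
time_s: 13.07
ee_pos: [0.4772, 0.3305, 0.0143]
eef_rot: [-3.14, 0.004, -3.055]
force: [-1.5, 4.6, 5.1]
grip_width: 0.0841
```

Request:
servo_tool([
  [0,0,0,0,0,0,-1],
  [0,0,0,0,0,0,-1],
  [0,0,0,0,0,0,-1],
  [0,0,0,0,0,0,-1],
  [0,0,0.03,0,0,0,-1],
  [0,0,0.07,0,0,0,-1],
  [0,0,0.11,0,0,0,-1],
  [0,0,0.13,0,0,0,-1],
])

```text
time_s: 13.73
ee_pos: [0.4783, 0.3305, 0.1493]
eef_rot: [3.141, 0.008, -3.056]
force: [-0.5, -0.1, -0.5]
grip_width: 0.0698
```

```bash
python3 - <<'E'
from h import *
p,o=shot('wrist','w5'); print(o['ee_pos'],o['eef_rot'],o['grip_width'])
W=cloud(p,o); Rt=Ro.from_euler('xyz',o['eef_rot']).as_matrix()
L=(W-o['ee_pos'])@Rt
m=(abs(L[...,2]-0.008)<.02)&(abs(L[...,0])<.1)&(abs(L[...,1])<.12)
h=cv2.cvtColor(p['image'],cv2.COLOR_RGB2HSV); m&=(h[...,1]<60)&(h[...,2]>60)
print(m.sum()); w=L[m]; print(rect(w)); 
A=np.c_[w[:,:2],np.ones(len(w))]; print(np.linalg.lstsq(A,w[:,2],rcond=None)[0])
E
```

```text
[0.47832074 0.3304765  0.14931074] [ 3.14080451  0.00833388 -3.05594741] 0.06979767976488847
39425
((7.5082550048828125, 0.16504669189453125), (213.7882843017578, 139.82569885253906), 89.87188720703125)
[-0.00493674  0.00070651  0.00187026]
```

View pics/w5.png

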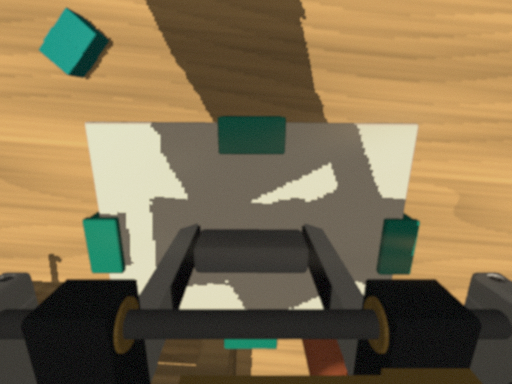

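```bash
python3 - <<'E'
from h import *
p,o=shot('wrist'); 
W=cloud(p,o); Rt=Ro.from_euler('xyz',o['eef_rot']).as_matrix()
L=(W-o['ee_pos'])@Rt
h=cv2.cvtColor(p['image'],cv2.COLOR_RGB2HSV)
g=(h[...,0]>75)&(h[...,0]<100)&(h[...,1]>120)&(abs(L[...,0])<.1)&(abs(L[...,1])<.125)&(abs(L[...,2])<.03)
n,l,s,_=cv2.connectedComponentsWithStats(g.astype(np.uint8))
for i in range(1,n):
    if s[i,4]>200:
        w=L[l==i]; t=w[w[:,2]<np.percentile(w[:,2],50)+.003]; print(s[i],rect(t),np.median(t[:,2]))
r=(h[...,2]<90)&(abs(L[...,0])<.02)&(abs(L[...,1])<.034)&(L[...,2]<-.005)&(L[...,2]>-.05)
w=L[r]; print(len(w)); w=w[w[:,2]<np.percentile(w[:,2],10)+.004]; print(rect(w),np.median(w[:,2]))
E
```

```text
[ 219  117   66   36 1751] ((70.675048828125, 0.5271873474121094), (38.10957336425781, 20.253341674804688), 89.9331283569336) -0.011323467264973058
[  84  215   40   57 1767] ((-1.421163558959961, -96.94957733154297), (38.56300354003906, 21.25902557373047), 0.5342371463775635) -0.010999999444144416
[383 216  36  25 547] ((11.148228645324707, 97.52665710449219), (12.990885734558105, 22.31615447998047), 9.659330368041992) -0.010772671203261747
[224 340  52   9 413] ((-81.26898956298828, -0.6980724334716797), (38.0147590637207, 8.597269058227539), 88.44560241699219) -0.010535767714789474
4414
((-2.3273353576660156, 0.0110626220703125), (18.157270431518555, 67.94378662109375), 0.5322526097297668) -0.02776295044664382
```

Request:
servo_tool([
  [0,0,0.04,0,0,0,-1],
  [0.01,-0.03,0.07,0,0,0,-1],
  [0.02,-0.07,0.07,0,0,0,-1],
  [0.02,-0.11,0.07,0,0,0,-1],
  [0.02,-0.15,0.07,0,0,0,-1],
  [0.03,-0.19,0.07,0,0,0,-1],
  [0.03,-0.23,0.07,0,0,0,-1],
  [0.03,-0.27,0.07,0,0,0,-1],
])

```text
time_s: 14.5
ee_pos: [0.5079, 0.0585, 0.2168]
eef_rot: [3.14, 0.007, -3.056]
force: [0.8, 0.7, -2.6]
grip_width: 0.0695
```

Request:
servo_tool([
  [0.03,-0.04,0,0,0,0,-1],
  [0.03,-0.08,0,0,0,0,-1],
  [0.03,-0.12,0,0,0,0,-1],
  [0.03,-0.16,0,0,0,0,-1],
  [0.03,-0.2,0,0,0,0,-1],
  [0.03,-0.24,0,0,0,0,-1],
  [0.03,-0.28,0,0,0,0,-1],
  [0.03,-0.32,0,0,0,0,-1],
])

```text
time_s: 15.17
ee_pos: [0.5367, -0.2637, 0.215]
eef_rot: [3.139, 0.005, -3.057]
force: [1.3, -0.1, -2.2]
grip_width: 0.0697
```

Request:
servo_tool([
  [0.006,-0.028,0,0,0,0,-1],
  [0.006,-0.028,-0.03,0,0,0,-1],
  [0.006,-0.028,-0.06,0,0,0,-1],
  [0.006,-0.028,-0.08,0,0,0,-1],
  [0.006,-0.028,-0.085,0,0,0,-1],
  [0.006,-0.028,-0.085,0,0,0,-1],
  [0.006,-0.028,-0.085,0,0,0,-1],
  [0.006,-0.028,-0.085,0,0,0,-1],
])

```text
time_s: 15.83
ee_pos: [0.5432, -0.292, 0.1315]
eef_rot: [3.14, 0.006, -3.057]
force: [0.2, 0.0, -0.9]
grip_width: 0.0696
```

```bash
python3 - <<'E'
from h import *
p,o=shot('wrist','w6'); print(o['ee_pos'],o['eef_rot'],o['grip_width'])
W=cloud(p,o); h=cv2.cvtColor(p['image'],cv2.COLOR_RGB2HSV)
m=(h[...,0]>130)&(h[...,0]<165)&(h[...,1]>60)
c=np.deg2rad(4.7);R=np.array([[np.cos(c),-np.sin(c)],[np.sin(c),np.cos(c)]])
B=(W[...,:2]-np.array([.5439,-.2914]))@R   # box frame
f=m&(abs(W[...,2]-.056)<.006)&(B[...,0]<-.08)
w=B[f]; print('fin',len(w),np.percentile(w,[1,50,99],axis=0),rect(w))
r=m&(abs(W[...,2]-.068)<.005)&(B[...,0]>-.08); w=B[r]; print('rim',len(w),np.percentile(w,[1,50,99],axis=0) if len(w) else 0)
cv2.imwrite('pics/w6m.png',m*255)
t,_=shot('top','t6'); s,_=shot('scene','s6')
crop(s,110,90,260,240,4,'c6'); 
E
```

```text
[ 0.54322536 -0.29198401  0.13152856] [ 3.13982551  0.00645777 -3.05688129] 0.06963076471364378
fin 579 [[-0.11277377 -0.00729822]
 [-0.09696277 -0.0013152 ]
 [-0.0805664   0.00470927]] ((-96.73344421386719, -1.2466578483581543), (12.048605918884277, 32.42575454711914), 89.76952362060547)
rim 0 0[ WARN:0@0.779] global loadsave.cpp:1063 imwrite_ Unsupported depth image for selected encoder is fallbacked to CV_8U.
```

View pics/w6.png

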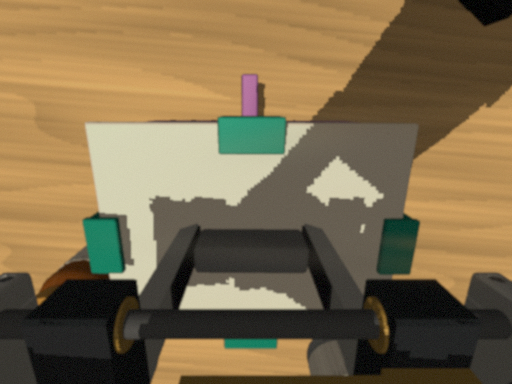

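View pics/c6.png

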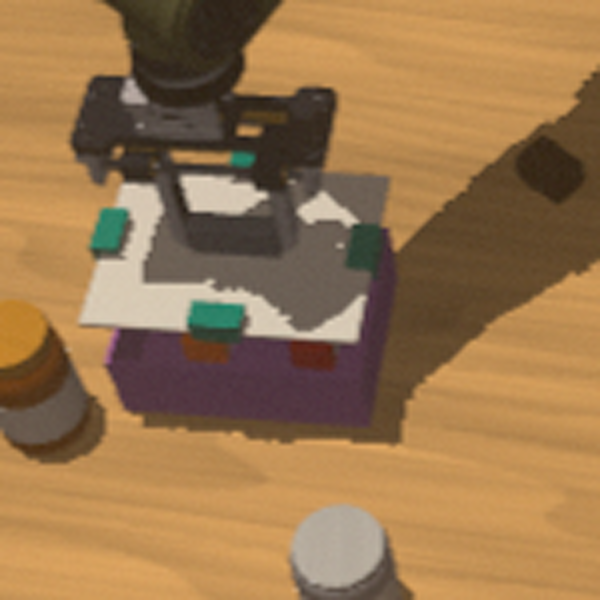

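Fin and lid agree to within about 1 mm, so I lower the lid.

Request:
servo_tool([
  [0,-0.001,-0.02,0,0,0,-1],
  [0,-0.001,-0.035,0,0,0,-1],
  [0,-0.001,-0.042,0,0,0,-1],
  [0,-0.001,-0.046,0,0,0,-1],
  [0,-0.001,-0.05,0,0,0,-1],
  [0,-0.001,-0.053,0,0,0,-1],
  [0,-0.001,-0.055,0,0,0,-1],
  [0,-0.001,-0.056,0,0,0,-1],
])

```text
time_s: 16.65
ee_pos: [0.5435, -0.293, 0.0759]
eef_rot: [3.141, 0.007, -3.057]
force: [-2.6, 2.1, 6.9]
grip_width: 0.0699
```

Request:
servo_tool([
  [0,0,-0.001,0,0,0,-1],
  [0,0,-0.002,0,0,0,-1],
  [0,0,-0.002,0,0,0,-1],
  [0,0,-0.002,0,0,0,1],
  [0,0,-0.002,0,0,0,1],
  [0,0,-0.002,0,0,0,1],
  [0,0,-0.002,0,0,0,1],
  [0,0,0.01,0,0,0,1],
])

```text
time_s: 17.32
ee_pos: [0.5426, -0.2925, 0.0842]
eef_rot: [3.138, 0.004, -3.057]
force: [-0.5, -0.2, -0.5]
grip_width: 0.094
```

Request:
servo_tool([
  [0,0,0.04,0,0,0,1],
  [0,0,0.08,0,0,0,1],
  [0,0,0.1,0,0,0,1],
  [-0.02,0,0.1,0,0,0,1],
  [-0.04,0,0.1,0,0,0,-1],
  [-0.06,0,0.1,0,0,0,-1],
  [-0.06,0,0.1,0,0,0,-1],
  [-0.06,0,0.1,0,0,0,-1],
])

```text
time_s: 17.98
ee_pos: [0.4824, -0.2927, 0.1853]
eef_rot: [3.139, 0.005, -3.058]
force: [-0.3, -0.0, 0.3]
grip_width: 0.0709
```

```bash
cat > lid.py <<'E'
from h import *
import sys
p,o=shot('wrist',sys.argv[1]); print(o['ee_pos'],o['eef_rot'],o['grip_width'])
W=cloud(p,o); h=cv2.cvtColor(p['image'],cv2.COLOR_RGB2HSV)
zp=.074
wm=(h[...,1]<70)&(h[...,2]>60)&(abs(W[...,2]-zp)<.008)
w=W[wm]; A=np.c_[w[:,:2]-w[:,:2].mean(0),np.ones(len(w))]; print('plate',len(w),np.linalg.lstsq(A,w[:,2],rcond=None)[0],rect(w))
g=(h[...,0]>75)&(h[...,0]<100)&(h[...,1]>110)&(W[...,2]>.05)
n,l,s,_=cv2.connectedComponentsWithStats(g.astype(np.uint8))
for i in range(1,n):
    if s[i,4]>100:
        w=W[l==i]; zt=np.percentile(w[:,2],60); t=w[abs(w[:,2]-zt)<.003]; r=rect(t); print(s[i][:2],np.round(r[0],1),np.round(r[1],1),round(r[2],1),'z',round(float(np.median(t[:,2])),4))
E
python3 lid.py w7
```

```text
[ 0.48241211 -0.29272851  0.18529108] [ 3.1391486   0.00520834 -3.05753496] 0.0708901170266511
plate 16172 [-0.00031304 -0.00175473  0.07390283] ((606.2451782226562, -290.5689697265625), (279.28265380859375, 261.8170471191406), 4.74640417098999)
[227 173] [ 473.  -299.1] [20.6 36.9] 4.3 z 0.0869
[146 232] [ 554.3 -390.3] [20.1 40.8] 89.7 z 0.087
[230 298] [ 615.6 -287.3] [15.3 36.4] 4.9 z 0.0868
```

View pics/w7.png

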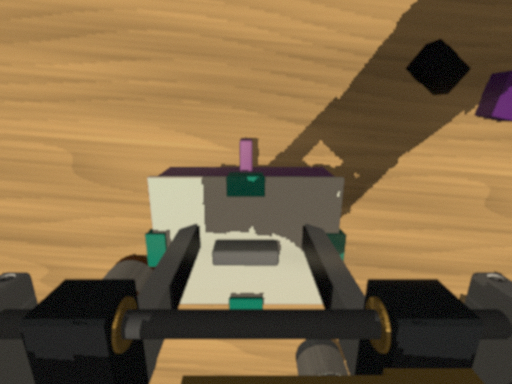

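The lid is home: plate at z=0.074, level, pads at 0.087. Next I press the near tab, with the fingers closed.

Request:
servo_tool([
  [-0.01,-0.006,-0.04,0,0,0,-1],
  [-0.01,-0.006,-0.075,0,0,0,-1],
  [-0.01,-0.006,-0.09,0,0,0,-1],
  [-0.01,-0.006,-0.097,0,0,0,-1],
  [-0.01,-0.006,-0.101,0,0,0,-1],
  [-0.01,-0.006,-0.104,0,0,0,-1],
  [-0.01,-0.006,-0.106,0,0,0,-1],
  [-0.01,-0.006,-0.107,0,0,0,-1],
])

```text
time_s: 18.7
ee_pos: [0.4736, -0.2989, 0.0794]
eef_rot: [3.14, 0.006, -3.057]
force: [-5.3, 2.0, 5.8]
grip_width: 0.0382
```

Request:
servo_tool([
  [0,0,0.02,0,0,0,-1],
  [0,0,0.02,0,0,0,-1],
  [0,0,0.02,0,0,0,-1],
  [0,0,0.02,0,0,0,-1],
  [0,0,0.02,0,0,0,-1],
  [0,0,0.02,0,0,0,-1],
  [0,0,0.02,0,0,0,-1],
  [0,0,0.02,0,0,0,-1],
])

```text
time_s: 19.37
ee_pos: [0.4735, -0.2988, 0.0991]
eef_rot: [3.139, 0.005, -3.057]
force: [-0.1, -0.0, -2.9]
grip_width: 0.0382
```

Request:
servo_tool([
  [0,0,-0.005,0,0,0,-1],
  [0,0,-0.01,0,0,0,-1],
  [0,0,-0.013,0,0,0,-1],
  [0,0,-0.016,0,0,0,-1],
  [0,0,-0.018,0,0,0,-1],
  [0,0,-0.02,0,0,0,-1],
  [0,0,-0.021,0,0,0,-1],
  [0,0,-0.022,0,0,0,-1],
])

```text
time_s: 20.03
ee_pos: [0.4735, -0.299, 0.0779]
eef_rot: [3.14, 0.005, -3.056]
force: [-8.5, 3.3, 18.7]
grip_width: 0.0382
```

The width is stuck at 38 mm, so the fingers have clamped the pad's ends. I open, rise and look.

Request:
servo_tool([
  [0,0,0.001,0,0,0,-0.1],
  [0,0,0.001,0,0,0,0],
  [0,0,0.001,0,0,0,0.1],
  [0,0,0.001,0,0,0,0.1],
  [0,0,0.02,0,0,0,0.1],
  [0,0,0.05,0,0,0,0.1],
  [0,0,0.09,0,0,0,-1],
  [0,0,0.1,0,0,0,-1],
])

```text
time_s: 20.7
ee_pos: [0.4749, -0.2999, 0.1836]
eef_rot: [-3.139, 0.011, -3.056]
force: [0.7, -0.8, 1.3]
grip_width: 0.0417
```

Request:
servo_tool([
  [0,0,0,0,0,0,-1],
  [0,0,0,0,0,0,-1],
  [0,0,0,0,0,0,-1],
  [0,0,0,0,0,0,-1],
  [0,0,0,0,0,0,-1],
  [0,0,0,0,0,0,-1],
  [0,0,0,0,0,0,-1],
  [0,0,0,0,0,0,-1],
])

```text
time_s: 21.37
ee_pos: [0.4748, -0.2999, 0.1832]
eef_rot: [-3.139, 0.01, -3.056]
force: [0.2, -0.3, -0.4]
grip_width: 0.0004
```

```bash
python3 lid.py w8
```

```text
[ 0.47484937 -0.29986398  0.18320295] [-3.13920034  0.01036395 -3.05647363] 0.00042378431716503536
plate 13780 [-0.00320056 -0.00045716  0.07387883] ((565.5678100585938, -260.055419921875), (349.80908203125, 242.5789794921875), 69.5365219116211)
[234 179] [ 473.4 -298.8] [20.3 37.8] 4.5 z 0.0798
[153 241] [ 554.7 -390.3] [39.9 21.2] 3.8 z 0.087
[331 261] [ 548.8 -195.6] [14.7 18.5] 8.1 z 0.0869
```

View pics/w8.png

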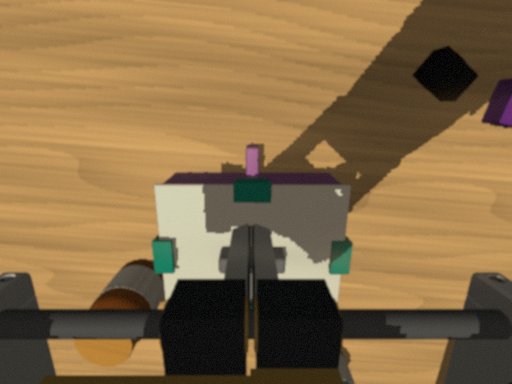

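Lid level and in place, near tab down (z=0.0798). Now the far tab.

Request:
servo_tool([
  [0.04,0.004,0,0,0,0,-1],
  [0.08,0.008,0,0,0,0,-1],
  [0.12,0.012,0,0,0,0,-1],
  [0.143,0.0134,0,0,0,0,-1],
  [0.143,0.0134,-0.03,0,0,0,-1],
  [0.143,0.0134,-0.06,0,0,0,-1],
  [0.143,0.0134,-0.08,0,0,0,-1],
  [0.143,0.0134,-0.085,0,0,0,-1],
])

```text
time_s: 22.08
ee_pos: [0.6165, -0.2856, 0.0939]
eef_rot: [3.141, 0.005, -3.056]
force: [-0.5, -0.5, -0.4]
grip_width: 0.0006
```

Request:
servo_tool([
  [0,0,-0.003,0,0,0,-1],
  [0,0,-0.008,0,0,0,-1],
  [0,0,-0.011,0,0,0,-1],
  [0,0,-0.014,0,0,0,-1],
  [0,0,-0.016,0,0,0,-1],
  [0,0,-0.018,0,0,0,-1],
  [0,0,-0.019,0,0,0,-1],
  [0,0,-0.019,0,0,0,-1],
])

```text
time_s: 22.75
ee_pos: [0.618, -0.2859, 0.08]
eef_rot: [-3.14, 0.011, -3.056]
force: [-8.3, 7.5, 25.5]
grip_width: 0.0004
```

Request:
servo_tool([
  [0,0,0.03,0,0,0,-1],
  [0,0,0.06,0,0,0,-1],
  [-0.03,0.03,0.06,0,0,0,-1],
  [-0.06,0.06,0.06,0,0,0,-1],
  [-0.081,0.091,0.06,0,0,0,-1],
  [-0.081,0.091,0.06,0,0,0,-1],
  [-0.081,0.091,0.03,0,0,0,-1],
  [-0.081,0.091,0.015,0,0,0,-1],
])

```text
time_s: 23.42
ee_pos: [0.5373, -0.1948, 0.0951]
eef_rot: [-3.138, 0.013, -3.055]
force: [0.2, 0.1, -0.7]
grip_width: 0.0006
```

Request:
servo_tool([
  [0,0,-0.003,0,0,0,-1],
  [0,0,-0.006,0,0,0,-1],
  [0,0,-0.009,0,0,0,-1],
  [0,0,-0.012,0,0,0,-1],
  [0,0,-0.014,0,0,0,-1],
  [0,0,-0.016,0,0,0,-1],
  [0,0,-0.017,0,0,0,-1],
  [0,0,-0.018,0,0,0,-1],
])

```text
time_s: 24.08
ee_pos: [0.5384, -0.1954, 0.08]
eef_rot: [-3.137, 0.016, -3.056]
force: [-9.9, 3.5, 29.0]
grip_width: 0.0002
```

Then the right tab, at (0.554,-0.390).

Request:
servo_tool([
  [0,0,0.03,0,0,0,-1],
  [0,0,0.06,0,0,0,-1],
  [0.003,-0.035,0.06,0,0,0,-1],
  [0.006,-0.075,0.06,0,0,0,-1],
  [0.009,-0.115,0.06,0,0,0,-1],
  [0.012,-0.155,0.06,0,0,0,-1],
  [0.015,-0.195,0.06,0,0,0,-1],
  [0.015,-0.195,0.04,0,0,0,-1],
])

```text
time_s: 24.75
ee_pos: [0.5539, -0.3979, 0.1241]
eef_rot: [-3.13, 0.021, -3.06]
force: [-0.4, -0.2, 0.2]
grip_width: 0.0006
```

Request:
servo_tool([
  [0,0,-0.02,0,0,0,-1],
  [0,0,-0.03,0,0,0,-1],
  [0,0,-0.035,0,0,0,-1],
  [0,0,-0.038,0,0,0,-1],
  [0,0,-0.04,0,0,0,-1],
  [0,0,-0.042,0,0,0,-1],
  [0,0,-0.043,0,0,0,-1],
  [0,0,-0.044,0,0,0,-1],
])

```text
time_s: 25.42
ee_pos: [0.5543, -0.3978, 0.0821]
eef_rot: [-3.129, 0.022, -3.059]
force: [-4.4, 0.5, 6.0]
grip_width: 0.0004
```

Request:
servo_tool([
  [0,0,0.01,0,0,0,-1],
  [0,0.007,0.01,-0.012,-0.015,0,-1],
  [0,0.007,0.005,-0.012,-0.015,0,-1],
  [0,0.007,0,-0.012,-0.015,0,-1],
  [0,0.007,-0.002,-0.012,-0.015,0,-1],
  [0,0.007,-0.004,-0.012,-0.015,0,-1],
  [0,0.007,-0.005,-0.012,-0.015,0,-1],
  [0,0.007,-0.006,-0.012,-0.015,0,-1],
])

```text
time_s: 26.08
ee_pos: [0.5551, -0.3915, 0.0799]
eef_rot: [-3.113, 0.039, -3.059]
force: [-11.4, 7.4, 36.6]
grip_width: 0.0007
```

Request:
servo_tool([
  [0,0,0.04,0,0,0,-1],
  [0,0,0.08,0,0,0,-1],
  [-0.03,0.03,0.12,0,0,0,-1],
  [-0.06,0.06,0.15,0,0,0,-1],
  [-0.09,0.1,0.15,0,0,0,-1],
  [-0.12,0.1,0.15,0,0,0,-1],
  [-0.12,0.1,0.15,0,0,0,-1],
  [-0.12,0.1,0.15,0,0,0,-1],
])

```text
time_s: 26.75
ee_pos: [0.4335, -0.2906, 0.2312]
eef_rot: [-3.112, 0.039, -3.059]
force: [0.5, -0.2, 0.6]
grip_width: 0.0
```

```bash
python3 lid.py w9; python3 - <<'E'
from h import *
p,o=shot('top','t9')
E
```

```text
[ 0.43350664 -0.29062389  0.23116145] [-3.11241715  0.03939534 -3.05857777] 4.266366317186087e-05
plate 8635 [-0.00032225  0.00089981  0.07400664] ((535.3030395507812, -331.8499450683594), (155.54298400878906, 303.2511291503906), 18.31458282470703)
[230 196] [ 473.1 -299.7] [20.2 36.5] 5.1 z 0.0799
[165 246] [ 554.5 -391.1] [37.3 21. ] 5.4 z 0.0801
[311 261] [ 547.2 -196.1] [16.5 17.6] 7.1 z 0.0798
```

View pics/w9.png

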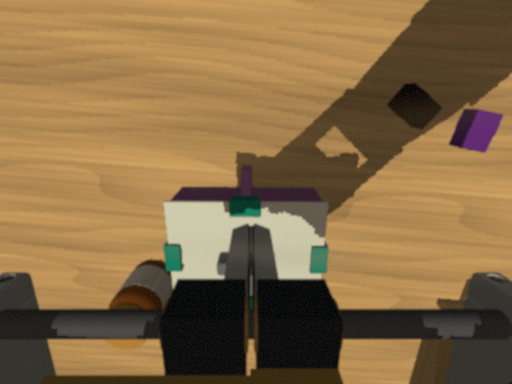

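```bash
cat >> h.py <<'E'
def rv(target,o=None):
    o=o or ctrl.get_obs(); a=Ro.from_euler('xyz',o['eef_rot']); b=Ro.from_euler('xyz',target); return np.round((b*a.inv()).as_rotvec(),3)
E
python3 - <<'E'
from h import *
p,o=shot('top'); W=cloud(p); h=cv2.cvtColor(p['image'],cv2.COLOR_RGB2HSV)
g=(h[...,0]>70)&(h[...,0]<100)&(h[...,1]>100)
n,l,s,_=cv2.connectedComponentsWithStats(g.astype(np.uint8))
for i in range(1,n):
    if s[i,4]>15: w=W[l==i]; print(s[i],np.round(np.median(w,axis=0),4), 'z',np.percentile(w[:,2],[20,50,80]).round(4))
crop(p,100,130,260,200,5,'c9')
# cupboard top by color
w=big(p,100,40,250,175,.11,.16); print('all',rect(w))
m=W[...,2]; hh=h
for (u,v) in [(170,100),(170,140),(170,146),(170,149),(170,150),(170,151),(170,152),(170,153),(170,155),(170,158)]: print(u,v,h[v,u],W[v,u].round(4))
print(rv([3.1416,0,np.pi/2]),rv([3.1416,0,-np.pi/2]), o['qpos'])
E
```

```text
[348 163  15   8 103] [ 0.6196 -0.2851  0.0798] z [0.0782 0.0798 0.0816]
[391 184   9  15 110] [ 0.5558 -0.3899  0.0801] z [0.0787 0.0801 0.0817]
[317 189   9  16 116] [ 0.5375 -0.1935  0.0804] z [0.0783 0.0804 0.0821]
[353 218  15   9 108] [nan nan nan] z [nan nan nan]
[184 255  20  22 230] [nan nan nan] z [nan nan nan]
all ((758.8944091796875, 187.5550537109375), (259.4898681640625, 295.3582458496094), 3.1322245597839355)
170 100 [ 13 152 149] [0.7709 0.1948 0.1512]
170 140 [ 14 161 144] [0.6704 0.1925 0.1499]
170 146 [ 14 156  88] [0.6552 0.1919 0.1512]
170 149 [ 18 112 161] [ 0.6711  0.2191 -0.0018]
170 150 [ 19 103 195] [0.6456 0.1921 0.1488]
170 151 [ 18 106 188] [0.6432 0.1922 0.1479]
170 152 [ 18 102 192] [0.6409 0.1924 0.1466]
170 153 [ 17 111 161] [0.6381 0.1919 0.1487]
170 155 [ 16 121 110] [0.636  0.1955 0.1278]
170 158 [ 17 129  67] [0.6344 0.2035 0.0821]
[ 0.053  0.01  -1.653] [-0.01   0.051  1.488] [-0.66318548  0.19387522  1.59539446  0.00559136  1.30418159 -2.31758391]
```

View pics/c9.png

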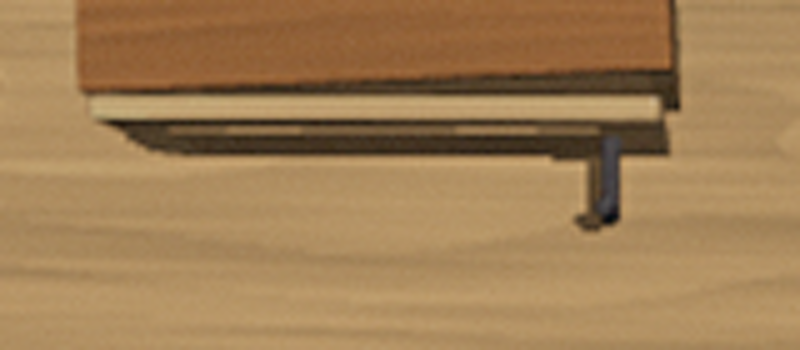

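All four tabs read z=0.080, so they are down. Next I fit the cupboard frame, door line and handle.

```bash
python3 - <<'E'
from h import *
p,o=shot('top'); W=cloud(p); h=cv2.cvtColor(p['image'],cv2.COLOR_RGB2HSV).astype(int)
m=(W[...,2]>.145)&(W[...,2]<.158)&(h[...,1]>135)&(h[...,2]>110); m[:,:100]=0;m[:,250:]=0
w=W[m]; r=rect(w); print(r,cv2.boxPoints(r).round(1))
# door top: light
m=(W[...,2]>.140)&(W[...,2]<.156)&(h[...,1]<125)&(h[...,2]>150); m[:,:100]=0;m[:,250:]=0
w=W[m]; r=rect(w); print('door',len(w),r,cv2.boxPoints(r).round(1))
# handle
m=(W[...,2]>.08)&(W[...,2]<.155)&(W[...,0]<.628)&(W[...,0]>.55)&(W[...,1]>.03)&(W[...,1]<.11)
w=W[m]; print('h',len(w)); print(np.c_[w,np.argwhere(m)].round(3)[:60])
for v in range(153,178): print(v,[tuple(h[v,u]) for u in range(217,226)])
E
```

```text
((772.3048706054688, 187.65814208984375), (233.3896942138672, 294.1145324707031), 3.108659267425537) [[647.8 328.2]
 [663.8  34.5]
 [896.8  47.1]
 [880.9 340.8]]
door 489 ((646.864501953125, 198.3158416748047), (305.09326171875, 90.19694519042969), 73.76950073242188) [[560.9  64.5]
 [647.5  39.2]
 [732.8 332.2]
 [646.2 357.4]]
h 62
[[6.28e-01 7.20e-02 8.90e-02 1.61e+02 2.20e+02]
 [6.27e-01 6.90e-02 9.10e-02 1.61e+02 2.21e+02]
 [6.27e-01 6.60e-02 9.20e-02 1.61e+02 2.22e+02]
 [6.28e-01 6.40e-02 9.00e-02 1.61e+02 2.23e+02]
 [6.24e-01 7.10e-02 9.30e-02 1.62e+02 2.20e+02]
 [6.24e-01 6.90e-02 9.40e-02 1.62e+02 2.21e+02]
 [6.24e-01 6.60e-02 9.40e-02 1.62e+02 2.22e+02]
 [6.25e-01 6.40e-02 9.10e-02 1.62e+02 2.23e+02]
 [6.22e-01 7.10e-02 9.20e-02 1.63e+02 2.20e+02]
 [6.22e-01 6.90e-02 9.10e-02 1.63e+02 2.21e+02]
 [6.22e-01 6.60e-02 9.50e-02 1.63e+02 2.22e+02]
 [6.22e-01 6.40e-02 9.20e-02 1.63e+02 2.23e+02]
 [6.20e-01 7.10e-02 9.00e-02 1.64e+02 2.20e+02]
 [6.19e-01 6.80e-02 9.50e-02 1.64e+02 2.21e+02]
 [6.19e-01 6.60e-02 9.20e-02 1.64e+02 2.22e+02]
 [6.20e-01 6.40e-02 8.90e-02 1.64e+02 2.23e+02
[... 11687 characters left out ...]
44)), (np.int64(17), np.int64(116), np.int64(171)), (np.int64(17), np.int64(112), np.int64(182)), (np.int64(18), np.int64(115), np.int64(178)), (np.int64(17), np.int64(114), np.int64(176)), (np.int64(18), np.int64(119), np.int64(172)), (np.int64(18), np.int64(115), np.int64(171))]
177 [(np.int64(17), np.int64(113), np.int64(178)), (np.int64(17), np.int64(115), np.int64(178)), (np.int64(18), np.int64(112), np.int64(177)), (np.int64(17), np.int64(114), np.int64(174)), (np.int64(17), np.int64(116), np.int64(173)), (np.int64(17), np.int64(115), np.int64(173)), (np.int64(18), np.int64(114), np.int64(172)), (np.int64(16), np.int64(113), np.int64(173)), (np.int64(17), np.int64(116), np.int64(173))]
```

Cupboard frame: origin about (0.656,0.181), yaw 3.1°. The hinge is at (0.648,0.323), the door is ajar about 0.056 rad, and the bar is at (0.594,0.0665). I go there and hook the bar with partly closed fingers.

Request:
servo_tool([
  [0.16,0.357,0,0.053,0.01,-1.653,-0.23],
  [0.16,0.357,0,0.053,0.01,-1.653,-0.23],
  [0.16,0.357,0,0.053,0.01,-1.653,-0.23],
  [0.16,0.357,0,0.053,0.01,-1.653,-0.23],
  [0.16,0.357,0,0.053,0.01,-1.653,-0.23],
  [0.16,0.357,0,0.053,0.01,-1.653,-0.23],
  [0.16,0.357,0,0.053,0.01,-1.653,-0.23],
  [0.16,0.357,0,0.053,0.01,-1.653,-0.23],
])

```text
time_s: 27.62
ee_pos: [0.559, -0.0189, 0.2287]
eef_rot: [-3.137, 0.023, 2.327]
force: [0.6, -0.6, 0.0]
grip_width: 0.0361
```

```bash
python3 - <<'E'
from h import *
o=ctrl.get_obs(); print(o['ee_pos'],o['eef_rot'],rv([3.1416,0,np.pi/2]),np.array([.594,.0665,.23])-o['ee_pos'])
E
```

```text
[ 0.55898128 -0.01890468  0.22870229] [-3.13711452  0.02256507  2.32657903] [ 0.023  0.004 -0.756] [0.03501872 0.08540468 0.00129771]
```

Request:
servo_tool([
  [0.035,0.085,0,0.023,0.004,-0.756,-0.23],
  [0.035,0.085,0,0.023,0.004,-0.756,-0.23],
  [0.035,0.085,0,0.023,0.004,-0.756,-0.23],
  [0.035,0.085,0,0.023,0.004,-0.756,-0.23],
  [0.035,0.085,0,0.023,0.004,-0.756,-0.23],
  [0.035,0.085,0,0.023,0.004,-0.756,-0.23],
  [0.035,0.085,0,0.023,0.004,-0.756,-0.23],
  [0.035,0.085,0,0.023,0.004,-0.756,-0.23],
])

```text
time_s: 28.28
ee_pos: [0.5944, 0.0661, 0.2278]
eef_rot: [-3.14, 0.0, 1.572]
force: [-0.1, 0.1, 0.3]
grip_width: 0.0362
```

```bash
python3 - <<'E'
from h import *
p,o=shot('wrist','w10'); print(o['ee_pos'],o['eef_rot'],o['qpos'])
print([ (np.array(x['at'])*[512,384],x['p']) for x in cams.place_of(p,'door_handle')[:2]])
W=cloud(p,o); m=(W[...,2]>.125)&(W[...,2]<.147)&(W[...,0]<.615)&(W[...,0]>.57)&(abs(W[...,1]-.067)<.02)
w=W[m]; print(len(w),rect(w) if len(w) else 0)
E
```

```text
[0.59441584 0.06611602 0.22776376] [-3.14043419e+00  3.39732636e-04  1.57227338e+00] [ 4.96678511e-02  3.93783491e-01  1.34359455e+00 -2.87455973e-04
  1.40538809e+00  4.82384930e-02]
[(array([253.5936, 190.1184]), 0.76)]
108 ((596.2872924804688, 65.78181457519531), (9.035720825195312, 9.744806289672852), 0.777397096157074)
```

View pics/w10.png

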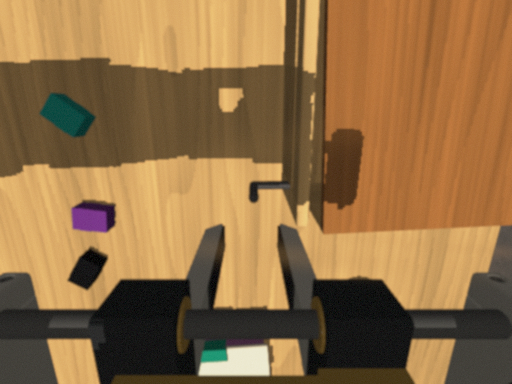

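The bar at (253,190) sits midway between the fingers.

Request:
servo_tool([
  [0.001,0,-0.04,0,0,0,-0.23],
  [0.001,0,-0.08,0,0,0,-0.23],
  [0.001,0,-0.105,0,0,0,-0.23],
  [0.001,0,-0.115,0,0,0,-0.23],
  [0.001,0,-0.12,0,0,0,-0.23],
  [0.001,0,-0.12,0,0,0,-0.35],
  [0.001,0,-0.12,0,0,0,-0.5],
  [0.001,0,-0.12,0,0,0,-0.5],
])

```text
time_s: 29.05
ee_pos: [0.5961, 0.0661, 0.1101]
eef_rot: [3.139, 0.0, 1.575]
force: [0.0, 0.0, 0.0]
grip_width: 0.024
```

Request:
servo_tool([
  [-0.013,0.003,0,0,0,-0.05,-0.5],
  [-0.025,0.007,0,0,0,-0.1,-0.5],
  [-0.038,0.011,0,0,0,-0.15,-0.5],
  [-0.05,0.016,0,0,0,-0.2,-0.5],
  [-0.062,0.021,0,0,0,-0.25,-0.5],
  [-0.073,0.027,0,0,0,-0.3,-0.5],
  [-0.085,0.034,0,0,0,-0.35,-0.5],
  [-0.096,0.041,0,0,0,-0.4,-0.5],
])

```text
time_s: 29.72
ee_pos: [0.5002, 0.1074, 0.1116]
eef_rot: [3.137, -0.001, 1.172]
force: [0.8, -0.3, -0.6]
grip_width: 0.0235
```

```bash
python3 - <<'E'
from h import *
p,o=shot('wrist','w11')
E
```

```text
(no output)
```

View pics/w11.png

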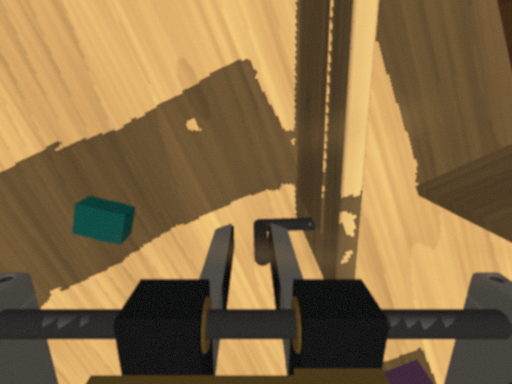

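Request:
servo_tool([
  [-0.011,0.008,-0.002,0,0,-0.05,-0.5],
  [-0.021,0.016,-0.002,0,0,-0.1,-0.5],
  [-0.03,0.025,-0.002,0,0,-0.15,-0.5],
  [-0.04,0.034,-0.002,0,0,-0.2,-0.5],
  [-0.049,0.044,-0.002,0,0,-0.25,-0.5],
  [-0.057,0.054,-0.002,0,0,-0.3,-0.5],
  [-0.065,0.064,-0.002,0,0,-0.35,-0.5],
  [-0.072,0.075,-0.002,0,0,-0.4,-0.5],
])

```text
time_s: 30.43
ee_pos: [0.4273, 0.1838, 0.1106]
eef_rot: [3.137, -0.003, 0.768]
force: [0.7, -0.5, -0.3]
grip_width: 0.0235
```

Request:
servo_tool([
  [-0.007,0.011,-0.002,0,0,-0.05,-0.5],
  [-0.013,0.023,-0.002,0,0,-0.1,-0.5],
  [-0.018,0.035,-0.002,0,0,-0.15,-0.5],
  [-0.023,0.047,-0.002,0,0,-0.2,-0.5],
  [-0.028,0.059,-0.002,0,0,-0.25,-0.5],
  [-0.031,0.072,-0.002,0,0,-0.3,-0.5],
  [-0.035,0.084,-0.002,0,0,-0.35,-0.5],
  [-0.037,0.097,-0.002,0,0,-0.4,-0.5],
])

```text
time_s: 31.1
ee_pos: [0.3908, 0.2816, 0.1098]
eef_rot: [3.137, -0.005, 0.368]
force: [-0.3, 0.3, 1.5]
grip_width: 0.0237
```

Request:
servo_tool([
  [-0.002,0.013,-0.002,0,0,-0.05,-0.5],
  [-0.003,0.026,-0.002,0,0,-0.1,-0.5],
  [-0.003,0.039,-0.002,0,0,-0.15,-0.5],
  [-0.003,0.052,-0.002,0,0,-0.2,-0.5],
  [-0.002,0.065,-0.002,0,0,-0.25,-0.5],
  [-0.001,0.078,-0.002,0,0,-0.3,-0.5],
  [0.001,0.091,-0.002,0,0,-0.3,-0.5],
  [0.004,0.104,-0.002,0,0,-0.3,-0.5],
])

```text
time_s: 31.77
ee_pos: [0.3955, 0.3865, 0.1089]
eef_rot: [3.138, -0.006, 0.069]
force: [-0.5, -0.3, -0.0]
grip_width: 0.0234
```

```bash
python3 - <<'E'
from h import *
p,o=shot('top','t12'); print(o['ee_pos'],o['eef_rot'],o['qpos'],o['grip_width']); q,_=shot('scene','s12')
E
```

```text
[0.3954871  0.38654791 0.10891249] [ 3.13806232 -0.00605895  0.06900487] [ 0.71090298  0.40278801  1.61914018 -0.0071824   1.11693531  2.21584538] 0.023418082433630718
```

View pics/t12.png

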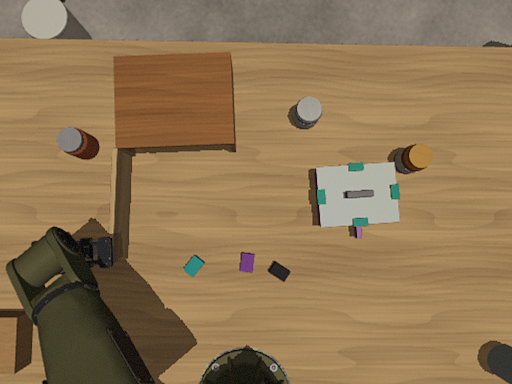

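View pics/s12.png

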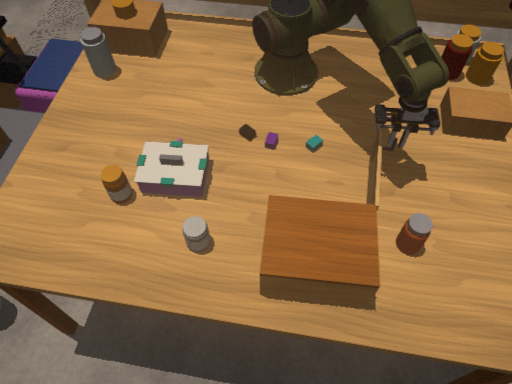

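The door is open about 95°, and the box is closed with green tabs showing. I lift off the bar and head for the fin, leaning the tool.

Request:
servo_tool([
  [0,0,0.03,0,0,0,-0.3],
  [0,0,0.07,0,0,0,-0.3],
  [0,0,0.11,0,0,0,-0.3],
  [0,-0.03,0.14,0,0,0,0],
  [0,-0.07,0.15,0,0,0,0],
  [0,-0.11,0.15,0,0,0,0],
  [0,-0.15,0.15,0,0,0,0],
  [0,-0.19,0.15,0,0,0,0],
])

```text
time_s: 32.53
ee_pos: [0.395, 0.1947, 0.2594]
eef_rot: [3.139, -0.008, 0.071]
force: [0.6, 0.2, -1.0]
grip_width: 0.0467
```

```bash
python3 - <<'E'
from h import *
o=ctrl.get_obs()
th=np.deg2rad(60); psi=np.deg2rad(4.7)
d=np.array([np.sin(th)*np.cos(psi),np.sin(th)*np.sin(psi),-np.cos(th)])
g=np.array([.545-.102*np.cos(psi),-.2925-.102*np.sin(psi),.042])
print('grasp',g,'tcp',g+.0188*d,'rv',rv([np.pi,-th,psi]),o['ee_pos'],'pre',g+.0188*d-.12*d-o['ee_pos'])
p,o=shot('top','t13'); W=cloud(p)
w=big(p,300,150,420,250,.069,.079); print('lid plate',rect(w))
w=big(p,345,222,372,245,.045,.065);w=w[w[:,0]<.46]; print('fin',len(w),np.median(w,axis=0))
E
```

```text
grasp [ 0.44334299 -0.30085773  0.042     ] tcp [ 0.45956952 -0.29952366  0.0326    ] rv [ 0.082 -1.036  0.011] [0.39500814 0.19474996 0.25937519] pre [-0.03901222 -0.50278892 -0.16677519]
lid plate ((545.7819213867188, -291.7410583496094), (167.16368103027344, 219.19979858398438), 2.76820707321167)
fin 71 [ 0.44370951 -0.29819439  0.05519396]
```

Request:
servo_tool([
  [0.05,-0.495,-0.06,0,0,0.011,0],
  [0.05,-0.495,-0.06,0,0,0.011,0],
  [0.05,-0.495,-0.06,0,0,0.011,0],
  [0.05,-0.495,-0.06,0,0,0.011,0],
  [0.05,-0.495,-0.06,0,0,0.011,0],
  [0.05,-0.495,-0.06,0,0,0.011,0],
  [0.05,-0.495,-0.06,0,0,0.011,0],
  [0.05,-0.495,-0.06,0,0,0.011,0],
])

```text
time_s: 33.25
ee_pos: [0.4275, -0.1351, 0.2204]
eef_rot: [3.136, -0.009, 0.08]
force: [2.5, 0.7, 0.1]
grip_width: 0.0472
```

Request:
servo_tool([
  [0.016,-0.161,-0.02,0,0,0,0],
  [0.016,-0.161,-0.02,0,0,0,0],
  [0.016,-0.161,-0.02,0,0,0,0],
  [0.016,-0.161,-0.02,0,0,0,0],
  [0.016,-0.161,-0.02,0,0,0,0],
  [0.016,-0.161,-0.02,0,0,0,0],
  [0.016,-0.161,-0.02,0,0,0,0],
  [0.016,-0.161,-0.02,0,0,0,0],
])

```text
time_s: 33.92
ee_pos: [0.4435, -0.2953, 0.201]
eef_rot: [3.136, -0.01, 0.081]
force: [0.4, 0.4, 0.1]
grip_width: 0.0468
```

```bash
python3 - <<'E'
from h import *
p,o=shot('wrist','w14'); print(o['ee_pos'],o['eef_rot'],rv([np.pi,0,.082]))
W=cloud(p,o); h=cv2.cvtColor(p['image'],cv2.COLOR_RGB2HSV)
m=(h[...,0]>130)&(h[...,0]<165)&(h[...,1]>60)&(abs(W[...,2]-.056)<.006)&(W[...,0]<.468)
w=W[m]; print(len(w),rect(w),np.percentile(w,[2,98],axis=0))
E
```

```text
[ 0.44347657 -0.29527214  0.20103439] [ 3.13581718 -0.01009534  0.08127587] [0.005 0.011 0.   ]
180 ((445.9204406738281, -301.6737060546875), (23.618736267089844, 10.711565017700195), 4.948319435119629) [[ 0.43429157 -0.3067669   0.05456544]
 [ 0.45752462 -0.29575357  0.05752834]]
```

View pics/w14.png

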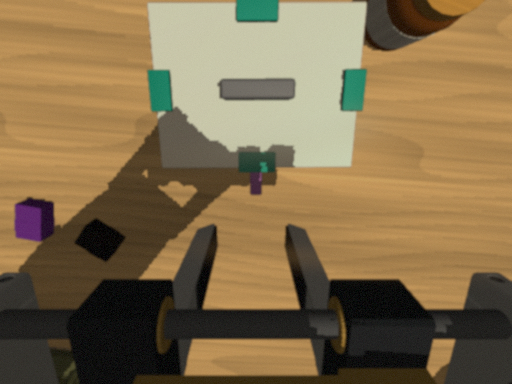

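Request:
servo_tool([
  [0.001,-0.006,-0.03,0.005,0.011,0,0],
  [0.001,-0.006,-0.07,0.005,0.011,0,0],
  [0.001,-0.006,-0.11,0.005,0.011,0,0],
  [0.001,-0.006,-0.15,0.005,0.011,0,0],
  [0.001,-0.006,-0.17,0.005,0.011,0,0],
  [0.001,-0.006,-0.176,0.005,0.011,0,0],
  [0.001,-0.006,-0.176,0.005,0.011,0,-1],
  [0.001,-0.006,-0.176,0.005,0.011,0,-1],
], newtons=40)

```text
time_s: 34.63
ee_pos: [0.4455, -0.3013, 0.0267]
eef_rot: [3.14, -0.001, 0.082]
force: [-0.1, 0.7, 0.6]
grip_width: 0.037
```

Request:
servo_tool([
  [0,0,0,0,0,0,-1],
  [0,0,0,0,0,0,-1],
  [0,0,0,0,0,0,-1],
  [0,0,0,0,0,0,-1],
  [0,0,0,0,0,0,-1],
  [0,0,0,0,0,0,-1],
  [0,0,0,0,0,0,-1],
  [0,0,0,0,0,0,-1],
])

```text
time_s: 35.3
ee_pos: [0.4459, -0.3015, 0.0278]
eef_rot: [3.139, -0.002, 0.082]
force: [-1.7, 1.0, 7.8]
grip_width: 0.0138
```

Request:
servo_tool([
  [0,0.005,0,0,0,0,-1],
  [0,0.015,0,0,0,0,-1],
  [0.001,0.03,0,0,0,0,-1],
  [0.001,0.05,0,0,0,0,-1],
  [0.002,0.07,0,0,0,-0.003,-1],
  [0.002,0.09,0,0,0,-0.006,-1],
  [0.002,0.11,0,0,0,-0.006,-1],
  [0.003,0.13,0,0,0,-0.007,-1],
], newtons=60)

```text
time_s: 35.97
ee_pos: [0.4485, -0.1695, 0.0278]
eef_rot: [3.139, -0.002, 0.075]
force: [0.2, -2.4, -2.8]
grip_width: 0.0137
```

```bash
python3 - <<'E'
from h import *
p,o=shot('wrist','w15'); print(o['ee_pos'],o['eef_rot'],o['force'],o['moment'],o['grip_width'])
E
```

```text
[ 0.44849623 -0.16947165  0.02782528] [ 3.13931739e+00 -2.31569012e-03  7.54880835e-02] [ 0.17322171 -2.40931585 -2.7882508 ] [-0.28923245  0.18090592 -0.27655653] 0.013669915179245108
```

View pics/w15.png

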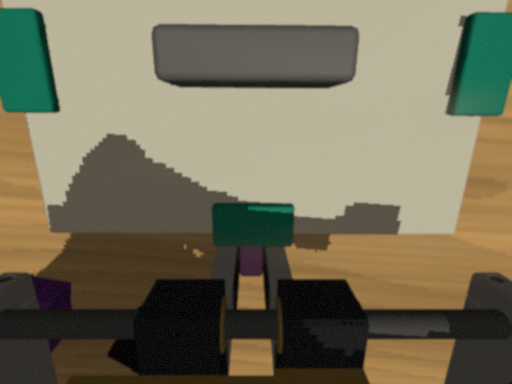

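Request:
servo_tool([
  [0,0.01,0,0,0,0,-1],
  [0,0.03,0,0,0,0,-1],
  [0.001,0.05,0,0,0,-0.002,-1],
  [0.001,0.075,0,0,0,-0.003,-1],
  [0.002,0.1,0,0,0,-0.005,-1],
  [0.003,0.125,0,0,0,-0.007,-1],
  [0.004,0.15,0,0,0,-0.009,-1],
  [0.004,0.17,0,0,0,-0.01,-1],
])

```text
time_s: 36.68
ee_pos: [0.452, 0.0053, 0.0278]
eef_rot: [3.14, -0.002, 0.067]
force: [0.6, -2.7, -1.5]
grip_width: 0.0139
```

Request:
servo_tool([
  [0,0.02,0,0,0,0,-1],
  [0,0.045,0,0,0,0,-1],
  [0.001,0.07,0,0,0,-0.002,-1],
  [0.001,0.095,0,0,0,-0.003,-1],
  [0.002,0.12,0,0,0,-0.005,-1],
  [0.003,0.14,0,0,0,-0.007,-1],
  [0.004,0.155,0,0,0,-0.009,-1],
  [0.004,0.166,0,0,0,-0.01,-1],
])

```text
time_s: 37.35
ee_pos: [0.4552, 0.1731, 0.0278]
eef_rot: [3.14, -0.002, 0.059]
force: [0.4, -4.6, -0.1]
grip_width: 0.0133
```

```bash
python3 - <<'E'
from h import *
p,o=shot('top','t16'); print(o['ee_pos'],o['eef_rot'],o['force'],o['grip_width'])
W=cloud(p); h=cv2.cvtColor(p['image'],cv2.COLOR_RGB2HSV)
g=(h[...,0]>70)&(h[...,0]<100)&(h[...,1]>100)
n,l,s,_=cv2.connectedComponentsWithStats(g.astype(np.uint8))
for i in range(1,n):
    if s[i,4]>15: w=W[l==i]; w=w[~np.isnan(w[:,0])]; print(s[i],np.round(np.median(w,axis=0),4))
E
```

```text
[0.45520153 0.17306838 0.02783967] [ 3.14018488e+00 -1.77778124e-03  5.88216873e-02] [ 0.36224307 -4.5565085  -0.06250595] 0.013310619635970813
[171 157  14   8 104] [0.6294 0.1841 0.0803]
[212 180   8  14 109] [0.5623 0.082  0.0802]
[137 182   8  15 105] [0.5518 0.2774 0.0799]
[198 258   6  11  37] [0.3589 0.1253 0.0273]
```

View pics/t16.png

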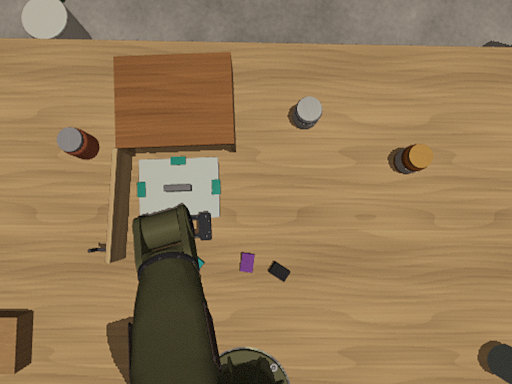

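The lid centre is at (0.557,0.180), yaw 3.1°, matching the cupboard. I slide it in as far as the vertical tool allows.

Request:
servo_tool([
  [0.015,-0.001,0,0,0,0,-1],
  [0.035,-0.001,0,0,0,0,-1],
  [0.055,0,0,0,0,0,-1],
  [0.075,0.001,0,0,0,0,-1],
  [0.095,0.002,0,0,0,0,-1],
  [0.115,0.003,0,0,0,0,-1],
  [0.13,0.004,0,0,0,0,-1],
  [0.14,0.004,0,0,0,0,-1],
])

```text
time_s: 38.07
ee_pos: [0.5957, 0.1778, 0.0279]
eef_rot: [3.141, -0.001, 0.059]
force: [-7.3, -0.2, 6.2]
grip_width: 0.0135
```

Request:
servo_tool([
  [0,0,0,0,0,0,-0.9],
  [0,0,0,0,0,0,-0.6],
  [0,0,0,0,0,0,-0.4],
  [0,0,0,0,0,0,-0.4],
  [-0.01,0,0.02,0,0,0,-0.4],
  [-0.03,0,0.06,0,0,0,-0.4],
  [-0.05,0,0.1,0,0,0,-0.4],
  [-0.07,0,0.12,0,0,0,-0.4],
])

```text
time_s: 38.73
ee_pos: [0.5252, 0.1779, 0.1508]
eef_rot: [3.141, -0.003, 0.059]
force: [0.8, 0.2, 0.7]
grip_width: 0.0283
```

```bash
python3 - <<'E'
from h import *
p,o=shot('wrist','w17'); print(o['ee_pos'],o['eef_rot'],o['grip_width'],o['qpos'])
W=cloud(p,o); h=cv2.cvtColor(p['image'],cv2.COLOR_RGB2HSV)
m=(h[...,0]>125)&(h[...,0]<170)&(h[...,1]>60)&(abs(W[...,2]-.056)<.006)
w=W[m]; print('fin',len(w),rect(w),np.percentile(w,[2,98],axis=0))
E
```

```text
[0.52520189 0.17786573 0.1507682 ] [ 3.14126331 -0.00341968  0.05923625] 0.02825438738250145 [ 2.60978201e-01  3.57897089e-01  1.57586449e+00 -1.07947601e-03
  1.20454693e+00  1.77292377e+00]
fin 435 ((597.4390869140625, 177.66146850585938), (29.405752182006836, 12.221973419189453), 3.331373453140259) [[0.58308912 0.17198831 0.05438653]
 [0.61197587 0.18415483 0.05729966]]
```

View pics/w17.png

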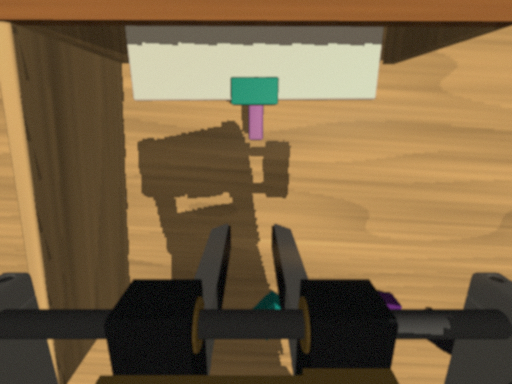

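```bash
python3 - <<'E'
from h import *
print(rv([np.pi,-np.deg2rad(60),.056]))
E
```

```text
[ 0.06  -1.038 -0.004]
```

Request:
servo_tool([
  [-0.03,-0.004,0,0.06,-1.038,-0.004,-0.4],
  [-0.03,-0.004,0,0.06,-1.038,-0.004,-0.4],
  [-0.03,-0.004,0,0.06,-1.038,-0.004,-0.4],
  [-0.03,-0.004,0,0.06,-1.038,-0.004,-0.4],
  [-0.03,-0.004,0,0.06,-1.038,-0.004,-0.4],
  [-0.03,-0.004,0,0.06,-1.038,-0.004,-0.4],
  [-0.03,-0.004,0,0.06,-1.038,-0.004,-0.4],
  [-0.03,-0.004,0,0.06,-1.038,-0.004,-0.4],
])

```text
time_s: 39.45
ee_pos: [0.4963, 0.1549, 0.1815]
eef_rot: [-3.127, -0.85, 0.088]
force: [1.3, -0.8, 0.7]
grip_width: 0.0284
```

```bash
python3 - <<'E'
from h import *
o=ctrl.get_obs(); print(o['ee_pos'],o['eef_rot'],o['qpos'],rv([np.pi,-np.deg2rad(60),.056]))
E
```

```text
[0.49630612 0.15488607 0.18152158] [-3.12684427 -0.85028426  0.0880082 ] [ 0.31118461 -0.0640618   2.22920257 -0.84641742  0.20427353  2.55505741] [ 0.006 -0.197 -0.044]
```

Joint 6 is at its limit in this wrist branch. I go back upright and turn the tool half round, which gives the same grasp with joint 6 mid-range.

```bash
python3 - <<'E'
from h import *
print(rv([np.pi,0,.3]))
E
```

```text
[-0.178  0.833  0.193]
```

Request:
servo_tool([
  [-0.02,0.01,0.02,-0.178,0.833,0.193,-0.4],
  [-0.02,0.01,0.02,-0.178,0.833,0.193,-0.4],
  [-0.02,0.01,0.02,-0.178,0.833,0.193,-0.4],
  [-0.02,0.01,0.02,-0.178,0.833,0.193,-0.4],
  [-0.02,0.01,0.02,-0.178,0.833,0.193,-0.4],
  [-0.02,0.01,0.02,-0.178,0.833,0.193,-0.4],
  [-0.02,0.01,0.02,-0.178,0.833,0.193,-0.4],
  [-0.02,0.01,0.02,-0.178,0.833,0.193,-0.4],
])

```text
time_s: 40.12
ee_pos: [0.4759, 0.165, 0.2025]
eef_rot: [3.138, -0.037, 0.291]
force: [-0.4, 0.1, -0.5]
grip_width: 0.0282
```

```bash
python3 - <<'E'
from h import *
o=ctrl.get_obs(); print(o['ee_pos'],o['eef_rot'],o['qpos'],rv([np.pi,0,1.7]))
E
```

```text
[0.47591342 0.16495289 0.2024847 ] [ 3.13801207 -0.03724202  0.29149447] [ 0.26225892  0.17693575  1.68072469 -0.00262755  1.24660254  1.54241795] [-0.032  0.025  1.408]
```

Request:
servo_tool([
  [0,0,0,-0.032,0.025,1.408,-0.4],
  [0,0,0,-0.032,0.025,1.408,-0.4],
  [0,0,0,-0.032,0.025,1.408,-0.4],
  [0,0,0,-0.032,0.025,1.408,-0.4],
  [0,0,0,-0.032,0.025,1.408,-0.4],
  [0,0,0,-0.032,0.025,1.408,-0.4],
  [0,0,0,-0.032,0.025,1.408,-0.4],
  [0,0,0,-0.032,0.025,1.408,-0.4],
])

```text
time_s: 40.78
ee_pos: [0.4754, 0.1649, 0.2024]
eef_rot: [3.134, -0.01, 1.295]
force: [-0.5, 0.6, -0.4]
grip_width: 0.0278
```

Request:
servo_tool([
  [0,0,0,0,0,1.9,-0.4],
  [0,0,0,0,0,1.9,-0.4],
  [0,0,0,0,0,1.9,-0.4],
  [0,0,0,0,0,1.9,-0.4],
  [0,0,0,0,0,1.9,-0.4],
  [0,0,0,0,0,1.9,-0.4],
  [0,0,0,0,0,1.9,-0.4],
  [0,0,0,0,0,1.9,-0.4],
])

```text
time_s: 41.45
ee_pos: [0.4748, 0.1648, 0.2022]
eef_rot: [3.134, -0.011, 2.295]
force: [0.1, 0.1, -0.2]
grip_width: 0.0282
```

```bash
python3 - <<'E'
from h import *
o=ctrl.get_obs(); print(o['ee_pos'],o['eef_rot'],o['qpos'],rv([np.pi,0,np.pi+.056]),rv([np.pi,np.deg2rad(45),np.pi+.056]))
E
```

```text
[0.47482095 0.16482837 0.20223884] [ 3.13388188 -0.0106433   2.2953563 ] [ 0.254229    0.19520804  1.65921224  0.01353017  1.28514661 -0.47408938] [-0.012 -0.007  0.902] [-0.323 -0.756  0.85 ]
```

Request:
servo_tool([
  [0.02,0.008,0,-0.323,-0.756,0.85,-0.4],
  [0.02,0.008,0,-0.323,-0.756,0.85,-0.4],
  [0.02,0.008,0,-0.323,-0.756,0.85,-0.4],
  [0.02,0.008,0,-0.323,-0.756,0.85,-0.4],
  [0.02,0.008,0,-0.323,-0.756,0.85,-0.4],
  [0.02,0.008,0,-0.323,-0.756,0.85,-0.4],
  [0.02,0.008,0,-0.323,-0.756,0.85,-0.4],
  [0.02,0.008,0,-0.323,-0.756,0.85,-0.4],
])

```text
time_s: 42.12
ee_pos: [0.494, 0.1734, 0.2025]
eef_rot: [3.079, 0.669, 3.027]
force: [0.7, -0.7, 1.0]
grip_width: 0.0279
```

```bash
cat > st.py <<'E'
from h import *
o=ctrl.get_obs(); print(o['ee_pos'].round(4),o['eef_rot'].round(3),o['qpos'].round(2),rv([np.pi,np.deg2rad(45),np.pi+.056]), 'to pre',(np.array([.535,.174,.0994])-o['ee_pos']).round(4),'to grasp',(np.array([.6058,.1779,.0287])-o['ee_pos']).round(4))
E
python3 st.py
```

```text
[0.494  0.1734 0.2025] [3.079 0.669 3.027] [ 0.4  -0.04  2.06 -0.49  0.55 -0.73] [-0.05  -0.115  0.129] to pre [ 0.041   0.0006 -0.1031] to grasp [ 0.1118  0.0045 -0.1738]
```

Request:
servo_tool([
  [0.01,0,-0.02,-0.05,-0.115,0.129,-0.4],
  [0.02,0,-0.045,-0.05,-0.115,0.129,-0.4],
  [0.03,0,-0.075,-0.05,-0.115,0.129,-0.4],
  [0.041,0.0006,-0.1,-0.05,-0.115,0.129,-0.4],
  [0.041,0.0006,-0.103,-0.05,-0.115,0.129,-0.4],
  [0.041,0.0006,-0.103,-0.05,-0.115,0.129,-0.4],
  [0.041,0.0006,-0.103,-0.05,-0.115,0.129,-0.4],
  [0.041,0.0006,-0.103,-0.05,-0.115,0.129,-0.4],
])

```text
time_s: 42.78
ee_pos: [0.5384, 0.1716, 0.116]
eef_rot: [3.134, 0.76, -3.084]
force: [0.4, 0.1, -0.3]
grip_width: 0.0286
```

```bash
python3 st.py
```

```text
[0.5384 0.1716 0.116 ] [ 3.134  0.76  -3.084] [ 0.33  0.18  2.11 -1.04  0.21 -0.34] [-0.004 -0.025 -0.007] to pre [-0.0034  0.0024 -0.0166] to grasp [ 0.0674  0.0063 -0.0873]
```

Joint 4 nears its limit at a 45° lean. I use 30° instead: enough to carry the box most of the way, with a last push on the fin tip.

```bash
sed -i 's/deg2rad(45)/deg2rad(30)/; s/\[.535,.174,.0994\]/[.552,.175,.112]/; s/\[.6058,.1779,.0287\]/[.6019,.1777,.0257]/' st.py; python3 st.py
```

```text
[0.5384 0.1716 0.116 ] [ 3.134  0.76  -3.084] [ 0.33  0.18  2.11 -1.04  0.21 -0.34] [-0.02   0.236 -0.007] to pre [ 0.0136  0.0034 -0.004 ] to grasp [ 0.0635  0.0061 -0.0903]
```

Request:
servo_tool([
  [0,0.003,0.01,-0.01,0.118,-0.003,-0.4],
  [0.0,0.003,0.01,-0.02,0.236,-0.007,-0.4],
  [0.014,0.003,0,-0.02,0.236,-0.007,-0.4],
  [0.014,0.003,-0.004,-0.02,0.236,-0.007,-0.4],
  [0.014,0.003,-0.004,-0.02,0.236,-0.007,-0.4],
  [0.014,0.003,-0.004,-0.02,0.236,-0.007,-0.4],
  [0.014,0.003,-0.004,-0.02,0.236,-0.007,-0.4],
  [0.014,0.003,-0.004,-0.02,0.236,-0.007,-0.4],
])

```text
time_s: 43.45
ee_pos: [0.552, 0.1746, 0.1125]
eef_rot: [-3.141, 0.525, -3.085]
force: [0.3, -0.1, -0.4]
grip_width: 0.028
```

```bash
python3 st.py; python3 - <<'E'
from h import *
p,o=shot('wrist','w20'); s,_=shot('scene'); crop(s,250,100,430,240,4,'c20')
E
```

```text
[0.552  0.1746 0.1125] [-3.141  0.525 -3.085] [ 0.3   0.24  1.93 -0.27  0.47 -1.12] [0.001 0.001 0.   ] to pre [ 0.      0.0004 -0.0005] to grasp [ 0.0499  0.0031 -0.0868]
```

View pics/c20.png

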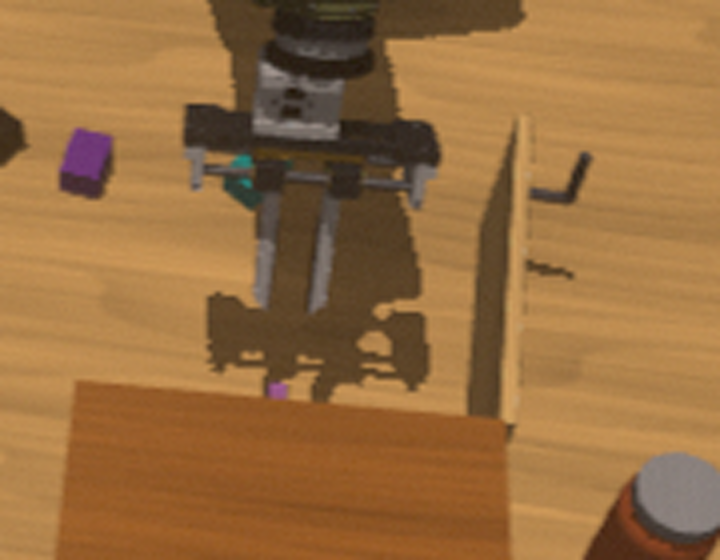

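Request:
servo_tool([
  [0.015,0.001,-0.026,0,0,0,-0.4],
  [0.03,0.002,-0.052,0,0,0,-0.4],
  [0.042,0.003,-0.073,0,0,0,-0.4],
  [0.05,0.003,-0.087,0,0,0,-0.4],
  [0.05,0.003,-0.087,0,0,0,-0.4],
  [0.05,0.003,-0.087,0,0,0,-1],
  [0.05,0.003,-0.087,0,0,0,-1],
  [0.05,0.003,-0.087,0,0,0,-1],
], newtons=60)

```text
time_s: 44.22
ee_pos: [0.602, 0.1779, 0.0267]
eef_rot: [-3.141, 0.526, -3.085]
force: [-1.1, 0.2, 0.9]
grip_width: 0.0136
```

```bash
python3 st.py; python3 -c "
from h import *
o=ctrl.get_obs();print(o['force'],o['grip_width'])"
```

```text
[0.602  0.1779 0.0267] [-3.141  0.526 -3.085] [ 0.28  0.48  1.84 -0.36  0.32 -1.04] [ 0.     0.002 -0.   ] to pre [-0.05   -0.0029  0.0853] to grasp [-0.0001 -0.0002 -0.001 ]
[-1.09303665  0.22438959  0.93740782] 0.013606132293002778
```

Request:
servo_tool([
  [0.008,0,0,0,0,0,-1],
  [0.018,0.001,0,0,0,0,-1],
  [0.028,0.001,0,0,0,0,-1],
  [0.038,0.002,0,0,0,0,-1],
  [0.048,0.002,0,0,0,0,-1],
  [0.056,0.003,0,0,0,0,-1],
  [0.062,0.003,0,0,0,0,-1],
  [0.065,0.0035,0,0,0,0,-1],
])

```text
time_s: 44.88
ee_pos: [0.6674, 0.1813, 0.0268]
eef_rot: [-3.141, 0.526, -3.085]
force: [-1.4, 0.1, -2.9]
grip_width: 0.0135
```

```bash
python3 st.py; python3 - <<'E'
from h import *
p,o=shot('scene','s21'); crop(p,250,100,430,240,4,'c21'); print(o['force'])
E
```

```text
[0.6674 0.1813 0.0268] [-3.141  0.526 -3.085] [ 0.25  0.59  1.66 -0.26  0.39 -1.16] [ 0.     0.002 -0.   ] to pre [-0.1154 -0.0063  0.0852] to grasp [-0.0655 -0.0036 -0.0011]
[-1.4463669   0.07416143 -2.8858605 ]
```

View pics/c21.png

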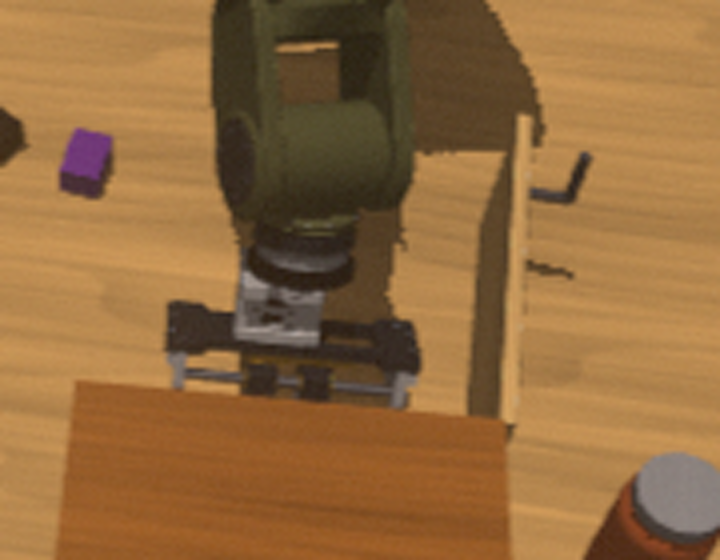

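Request:
servo_tool([
  [0,0,0,0,0,0,-0.8],
  [0,0,0,0,0,0,-0.4],
  [0,0,0,0,0,0,-0.4],
  [0,0,0,0,0,0,-0.4],
  [-0.02,-0.001,0,0,0,0,-0.4],
  [-0.045,-0.0025,0.003,0,0,0,-0.4],
  [-0.06,-0.003,0.008,0,0,0,-0.6],
  [-0.06,-0.003,0.008,0,0,0,-1],
])

```text
time_s: 45.6
ee_pos: [0.6059, 0.1786, 0.0356]
eef_rot: [-3.141, 0.526, -3.085]
force: [0.4, 0.7, 0.5]
grip_width: 0.0183
```

Request:
servo_tool([
  [0,0,0,0,0,0,-1],
  [0,0,0,0,0,0,-1],
  [0,0,0,0,0,0,-1],
  [0,0,0,0,0,0,-1],
  [0,0,0,0,0,0,-1],
  [0,0,0,0,0,0,-1],
  [0,0,0,0,0,0,-1],
  [0,0,0,0,0,0,-1],
])

```text
time_s: 46.27
ee_pos: [0.6059, 0.1786, 0.0355]
eef_rot: [-3.141, 0.526, -3.085]
force: [0.3, 0.6, -0.5]
grip_width: 0.0008
```

```bash
python3 st.py; python3 - <<'E'
from h import *
p,o=shot('scene','s22'); crop(p,250,100,430,240,4,'c22'); print(o['force'],o['grip_width'])
E
```

```text
[0.6059 0.1786 0.0355] [-3.141  0.526 -3.085] [ 0.28  0.47  1.83 -0.33  0.34 -1.07] [ 0.     0.003 -0.001] to pre [-0.0539 -0.0036  0.0765] to grasp [-0.004  -0.0009 -0.0098]
[ 0.33362841  0.62440601 -0.46167768] 0.0007782574609880443
```

View pics/c22.png

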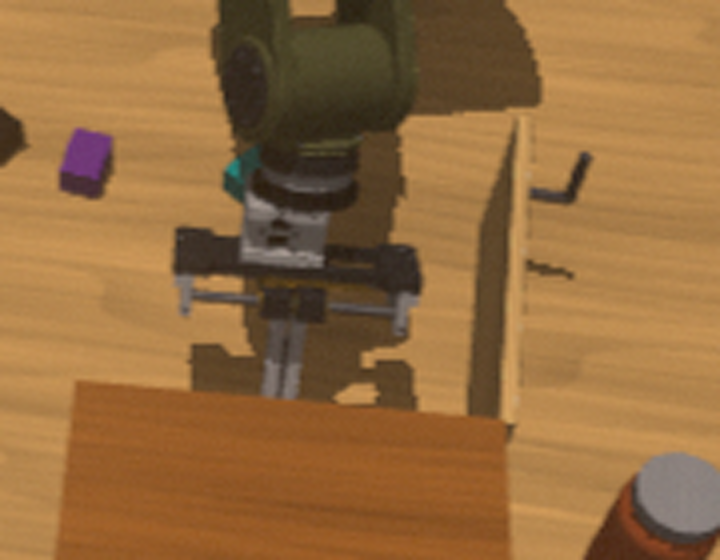

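Request:
servo_tool([
  [0.01,0,0,0,0,0,-1],
  [0.02,0.001,0,0,0,0,-1],
  [0.028,0.001,0,0,0,0,-1],
  [0.034,0.0015,0,0,0,0,-1],
  [0.039,0.002,0,0,0,0,-1],
  [0.044,0.002,0,0,0,0,-1],
  [0.048,0.0025,0,0,0,0,-1],
  [0.05,0.0025,0,0,0,0,-1],
])

```text
time_s: 46.98
ee_pos: [0.656, 0.1811, 0.0354]
eef_rot: [-3.141, 0.526, -3.085]
force: [-5.6, 0.3, 2.6]
grip_width: 0.0003
```

Request:
servo_tool([
  [-0.02,-0.001,0,0,0,0,-1],
  [-0.05,-0.003,0.01,0,0,0,-1],
  [-0.08,-0.004,0.03,0,0,0,-1],
  [-0.11,-0.005,0.05,0,0,0,-1],
  [-0.14,-0.005,0.07,0,0,0,-1],
  [-0.16,-0.005,0.09,0,0,0,-1],
  [-0.16,-0.005,0.1,0,0,0,-1],
  [-0.16,-0.005,0.1,0,0,0,-1],
])

```text
time_s: 47.65
ee_pos: [0.4966, 0.1768, 0.1384]
eef_rot: [3.14, 0.531, -3.085]
force: [-0.1, -0.5, 0.6]
grip_width: 0.0007
```

```bash
python3 st.py; python3 - <<'E'
from h import *
p,o=shot('wrist','w23'); 
t,_=shot('top','t23'); crop(t,90,40,260,200,4,'c23')
E
```

```text
[0.4966 0.1768 0.1384] [ 3.14   0.531 -3.085] [ 0.35  0.09  2.04 -0.29  0.52 -1.06] [-0.001  0.007 -0.002] to pre [ 0.0554 -0.0018 -0.0264] to grasp [ 0.1053  0.0009 -0.1127]
```

View pics/w23.png

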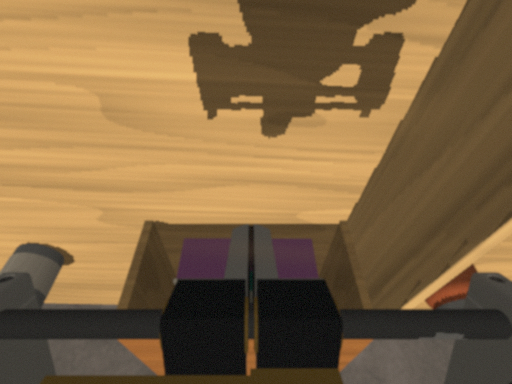

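View pics/c23.png

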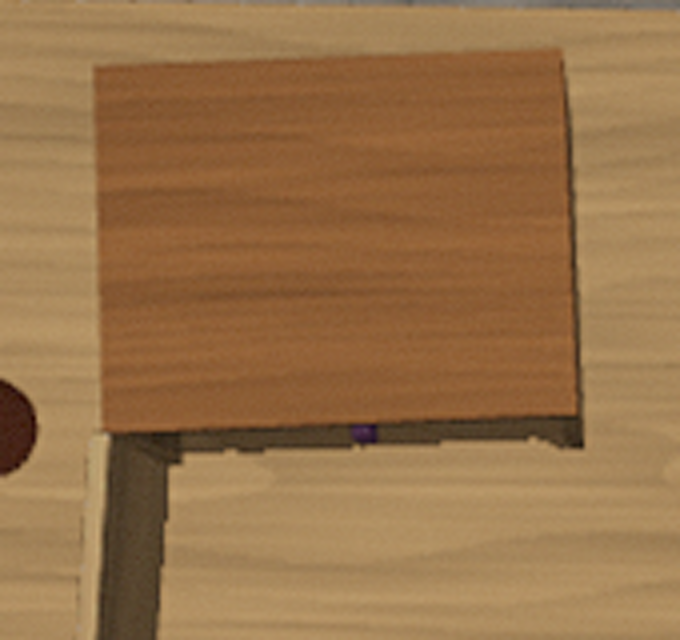

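```bash
cat > ins.py <<'E'
from h import *
C=np.array([.6558,.1813]); a=np.deg2rad(3.1); R=np.array([[np.cos(a),-np.sin(a)],[np.sin(a),np.cos(a)]])
def cf(W): return np.concatenate([(W[...,:2]-C)@R,W[...,2:]],-1)
p,o=shot('wrist'); W=cf(cloud(p,o)); h=cv2.cvtColor(p['image'],cv2.COLOR_RGB2HSV)
m=(h[...,0]>125)&(h[...,0]<172)&(h[...,1]>50)&(W[...,2]>.005)&(W[...,2]<.075)&(W[...,0]>-.05)
w=W[m]; print('wrist lilac',len(w),np.percentile(w,[1,10,50,90,99],axis=0).round(4).tolist())
f=w[(w[:,0]>.03)]; 
if len(f)>50: print('face slope',np.polyfit(f[:,1],f[:,0],1),'y',np.percentile(f[:,1],[.5,99.5]))
t=w[w[:,0]<.03]; print('fin',len(t),np.percentile(t,[1,50,99],axis=0).round(4).tolist() if len(t)>5 else '')
n=(W[...,2]>.01)&(W[...,2]<.12)&(W[...,0]>.02)&(W[...,0]<.21)
for s in (-1,1):
    k=n&(s*W[...,1]>.12)&(s*W[...,1]<.15); print('wall',s,np.percentile(W[k][:,1],[5,50,95]) if k.sum()>20 else k.sum())
p,o=shot('top'); W=cf(cloud(p)); h=cv2.cvtColor(p['image'],cv2.COLOR_RGB2HSV)
m=(h[...,0]>120)&(h[...,0]<172)&(h[...,1]>50)&(abs(W[...,1])<.05)&(abs(W[...,0])<.06); w=W[m]; print('top fin',len(w),w.round(4).tolist()[:12])
E
python3 ins.py
```

```text
wrist lilac 2976 [[0.0457, -0.0977, 0.0057], [0.0465, -0.0865, 0.0117], [0.0474, -0.0371, 0.0362], [0.0483, 0.0863, 0.0583], [0.0491, 0.0973, 0.0632]]
face slope [-0.00140743  0.04739678] y [-0.09826824  0.09802358]
fin 0 
wall -1 [-0.13715356 -0.13667516 -0.13619672]
wall 1 [0.13288214 0.13330641 0.13376417]
top fin 27 [[0.0004, -0.008, 0.1438], [-0.0005, -0.0113, 0.1489], [-0.0, -0.0132, 0.1455], [-0.0, -0.0156, 0.1449], [-0.0001, -0.0181, 0.1444], [-0.0001, -0.0205, 0.1442], [0.0132, 0.0061, 0.0517], [0.0122, 0.0026, 0.0575], [0.0125, 0.0003, 0.0551], [0.0119, -0.0028, 0.0576], [0.0125, -0.0049, 0.0534], [0.0153, -0.0051, 0.0359]]
```

The box face is at cupboard x=0.047 and the fin tip at about 0.007-0.012. It is square to 0.1° and centred, so it is wholly inside. Now to the door's outer face.

Request:
servo_tool([
  [-0.01,0,0.03,-0.008,0.12,0,-1],
  [-0.02,0,0.07,-0.015,0.24,0,-1],
  [-0.03,0,0.11,-0.02,0.36,0,-1],
  [-0.037,0,0.13,-0.027,0.48,0,-1],
  [-0.037,0.02,0.13,-0.03,0.53,0,-1],
  [-0.037,0.06,0.13,-0.03,0.53,0,-1],
  [-0.037,0.1,0.13,-0.03,0.53,0,-1],
  [-0.037,0.14,0.13,-0.03,0.53,0,-1],
])

```text
time_s: 48.52
ee_pos: [0.4597, 0.3173, 0.2628]
eef_rot: [-3.14, -0.008, -3.087]
force: [0.4, -0.5, 0.0]
grip_width: 0.0005
```

```bash
python3 - <<'E'
from h import *
o=ctrl.get_obs(); print(o['ee_pos'].round(4),o['qpos'].round(2),rv([np.pi,0,-3.085]))
p,o=shot('top','t24'); W=cloud(p)
m=(W[...,2]>.135)&(W[...,2]<.155)&(W[...,0]<.64)&(W[...,0]>.36)&(W[...,1]>.28)&(W[...,1]<.345); 
w=W[m]; print(len(w)); k=np.polyfit(w[:,0],w[:,1],1); print('door top line y=',k, 'at .45',np.polyval(k,.45), np.percentile(w,[2,98],axis=0))
E
```

```text
[0.4597 0.3173 0.2628] [ 0.54  0.29  1.4   0.    1.46 -1.09] [ 0.002 -0.008  0.002]
459
door top line y= [-0.02941177  0.34846063] at .45 0.33522533767376567 [[0.37907249 0.32544559 0.13606308]
 [0.6361088  0.34227098 0.15188522]]
```

View pics/t24.png

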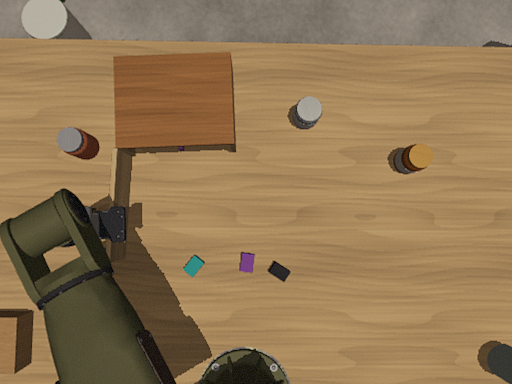

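Request:
servo_tool([
  [0,0.04,0,0,0,0,-1],
  [0,0.083,0,0,0,0,-1],
  [0,0.083,-0.02,0,0,0,-1],
  [0,0.083,-0.06,0,0,0,-1],
  [0,0.083,-0.1,0,0,0,-1],
  [0,0.083,-0.14,0,0,0,-1],
  [0,0.083,-0.17,0,0,0,-1],
  [0,0.083,-0.183,0,0,0,-1],
])

```text
time_s: 49.23
ee_pos: [0.4571, 0.4041, 0.0729]
eef_rot: [-3.136, -0.015, -3.084]
force: [-0.2, -0.6, -0.4]
grip_width: 0.0005
```

```bash
python3 - <<'E'
import numpy as np
from h import *
o=ctrl.get_obs(); e=o['ee_pos']; print(e)
H=np.array([.6481,.3231]); v=np.array([-.022,-.19])
for al in np.arange(1.6,-.06,-.0625):
    c,s=np.cos(al),np.sin(al); q=H+[c*v[0]+s*v[1],-s*v[0]+c*v[1]]; print(round(al,3),q.round(4),(q-e[:2]).round(3))
E
```

```text
[0.45713884 0.40411413 0.07288284]
1.6 [0.4588 0.3506] [ 0.002 -0.053]
1.538 [0.4575 0.3388] [ 0.    -0.065]
1.475 [0.4569 0.3268] [-0.    -0.077]
1.412 [0.457  0.3149] [-0.    -0.089]
1.35 [0.4579 0.303 ] [ 0.001 -0.101]
1.288 [0.4595 0.2911] [ 0.002 -0.113]
1.225 [0.4619 0.2794] [ 0.005 -0.125]
1.162 [0.465  0.2679] [ 0.008 -0.136]
1.1 [0.4688 0.2565] [ 0.012 -0.148]
1.038 [0.4733 0.2455] [ 0.016 -0.159]
0.975 [0.4785 0.2347] [ 0.021 -0.169]
0.913 [0.4843 0.2243] [ 0.027 -0.18 ]
0.85 [0.4908 0.2142] [ 0.034 -0.19 ]
0.788 [0.4979 0.2046] [ 0.041 -0.199]
0.725 [0.5056 0.1955] [ 0.048 -0.209]
0.663 [0.5139 0.1868] [ 0.057 -0.217]
0.6 [0.5227 0.1787] [ 0.066 -0.225]
0.538 [0.5319 0.1712] [ 0.075 -0.233]
0.475 [0.5416 0.1642] [ 0.085 -0.24 ]
0.413 [0.5518 0.1579] [ 0.095 -0.246]
0.35 [0.5623 0.1522] [ 0.105 -0.252]
0.288 [0.5731 0.1471] [ 0.116 -0.257]
0.225 [0.5843 0.1428] [ 0.127 -0.261]
0.163 [0.5957 0.1392] [ 0.139 -0.265]
0.1 [0.6072 0.1362] [ 0.15  -0.268]
0.038 [0.619  0.1341] [ 0.162 -0.27 ]
-0.025 [0.6309 0.1326] [ 0.174 -0.272]
```

Request:
servo_tool([
  [0.002,-0.03,0,0,0,0,-1],
  [0.001,-0.053,0,0,0,0,-1],
  [0,-0.065,0,0,0,0,-1],
  [0,-0.077,0,0,0,0,-1],
  [0,-0.089,0,0,0,0,-1],
  [0.001,-0.101,0,0,0,0,-1],
  [0.002,-0.113,0,0,0,0,-1],
  [0.005,-0.125,0,0,0,0,-1],
])

```text
time_s: 49.9
ee_pos: [0.4622, 0.2783, 0.0731]
eef_rot: [-3.136, -0.015, -3.083]
force: [0.3, 0.5, 0.5]
grip_width: 0.0003
```

Request:
servo_tool([
  [0.003,-0.011,0,0,0,0,-1],
  [0.007,-0.023,0,0,0,0,-1],
  [0.011,-0.034,0,0,0,0,-1],
  [0.016,-0.044,0,0,0,0,-1],
  [0.022,-0.055,0,0,0,0,-1],
  [0.029,-0.065,0,0,0,0,-1],
  [0.036,-0.074,0,0,0,0,-1],
  [0.043,-0.084,0,0,0,0,-1],
])

```text
time_s: 50.57
ee_pos: [0.506, 0.1934, 0.0731]
eef_rot: [-3.136, -0.015, -3.083]
force: [-0.1, 1.6, -0.6]
grip_width: 0.0005
```

Request:
servo_tool([
  [0.009,-0.008,0,0,0,0,-1],
  [0.018,-0.016,0,0,0,0,-1],
  [0.027,-0.024,0,0,0,0,-1],
  [0.037,-0.031,0,0,0,0,-1],
  [0.047,-0.037,0,0,0,0,-1],
  [0.057,-0.043,0,0,0,0,-1],
  [0.068,-0.048,0,0,0,0,-1],
  [0.079,-0.052,0,0,0,0,-1],
])

```text
time_s: 51.23
ee_pos: [0.586, 0.1408, 0.073]
eef_rot: [-3.136, -0.015, -3.083]
force: [0.5, 1.2, -0.8]
grip_width: 0.0006
```

```bash
python3 - <<'E'
from h import *
p,o=shot('top','t25'); print(o['ee_pos'].round(4),o['force'],o['qpos'].round(2))
E
```

```text
[0.586  0.1408 0.073 ] [ 0.52852565  1.16617186 -0.78502679] [ 0.18  0.56  1.48 -0.    1.12 -1.45]
```

View pics/t25.png

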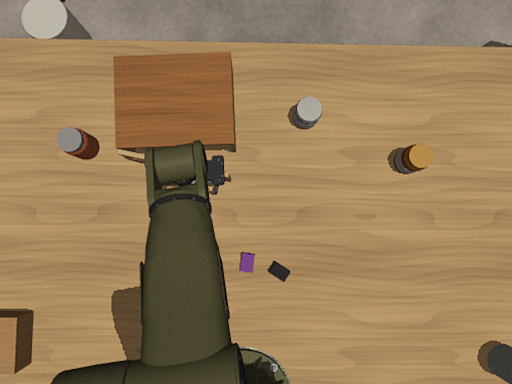

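Request:
servo_tool([
  [0.012,-0.003,0,0,0,0,-1],
  [0.024,-0.006,0,0,0,0,-1],
  [0.034,-0.007,0,0,0,0,-1],
  [0.042,-0.008,0,0,0,0,-1],
  [0.047,-0.008,0,0,0,0,-1],
  [0.05,-0.008,0,0,0,0,-1],
  [0.052,-0.008,0,0,0,0,-1],
  [0.053,-0.008,0,0,0,0,-1],
])

```text
time_s: 51.95
ee_pos: [0.6361, 0.1318, 0.0728]
eef_rot: [-3.135, -0.026, -3.084]
force: [-55.0, -8.8, 24.2]
grip_width: 0.0006
```

Request:
servo_tool([
  [-0.01,0,0,0,0,0,-1],
  [-0.03,0,0.01,0,0,0,-1],
  [-0.06,0,0.04,0,0,0,-1],
  [-0.1,0,0.08,0,0,0,-1],
  [-0.14,0,0.12,0,0,0,-1],
  [-0.17,-0.04,0.15,0,0,0,-1],
  [-0.2,-0.08,0.15,0,0,0,-1],
  [-0.2,-0.12,0.15,0,0,0,-1],
])

```text
time_s: 52.62
ee_pos: [0.4476, 0.0452, 0.2187]
eef_rot: [-3.135, -0.023, -3.081]
force: [0.4, -1.3, 0.7]
grip_width: 0.0008
```

```bash
python3 - <<'E'
from h import *
p,o=shot('top','t26'); print(o['ee_pos'].round(4),o['force'])
W=cloud(p); h=cv2.cvtColor(p['image'],cv2.COLOR_RGB2HSV).astype(int)
for u in (125,145,170,195,210,230):
    col=[(v,W[v,u].round(4).tolist(),h[v,u].tolist()) for v in range(143,157)]
    e=[c for c in col if .135<c[1][2]<.158]; print(u,[(c[0],c[1][0],c[1][2],c[2][1]) for c in e][-6:])
m=(W[...,2]>.125)&(W[...,2]<.15)&(W[...,0]<.63)&(W[...,0]>.58)&(W[...,1]>.03)&(W[...,1]<.1); print('bar',W[m].mean(0),m.sum())
crop(p,100,40,260,200,4,'c26'); s,_=shot('scene'); crop(s,240,150,400,300,4,'c27')
E
```

```text
[0.4476 0.0452 0.2187] [ 0.426405   -1.27172307  0.73668093]
125 [(148, 0.6499, 0.1422, 87), (149, 0.6469, 0.1456, 88), (150, 0.6441, 0.1473, 104), (151, 0.6417, 0.1466, 102), (152, 0.6392, 0.1466, 107), (153, 0.6367, 0.1466, 120)]
145 [(148, 0.6494, 0.1501, 110), (149, 0.6471, 0.1486, 104), (150, 0.6449, 0.1468, 101), (151, 0.6428, 0.1441, 106), (152, 0.6395, 0.1495, 108), (153, 0.6383, 0.1403, 125)]
170 [(147, 0.6529, 0.1498, 112), (148, 0.65, 0.152, 106), (149, 0.6482, 0.1478, 108), (150, 0.6454, 0.15, 106), (151, 0.643, 0.1492, 114), (152, 0.6413, 0.1438, 98)]
195 [(146, 0.6571, 0.145, 106), (147, 0.6545, 0.1456, 106), (148, 0.6515, 0.1484, 109), (149, 0.6489, 0.1493, 101), (150, 0.6468, 0.147, 109), (151, 0.6445, 0.1452, 148)]
210 [(145, 0.6607, 0.1416, 113), (146, 0.6574, 0.147, 100), (147, 0.6551, 0.1456, 108), (148, 0.6515, 0.1523, 108), (149, 0.6498, 0.1473, 111), (150, 0.6474, 0.1466, 134)]
230 [(145, 0.6603, 0.1492, 83), (146, 0.6579, 0.1483, 104), (147, 0.6555, 0.1473, 107), (148, 0.6532, 0.1465, 110), (149, 0.6503, 0.1489, 130), (150, 0.6499, 0.1351, 121)]
bar [0.60555549 0.06456959 0.13894531] 14
```

View pics/c26.png

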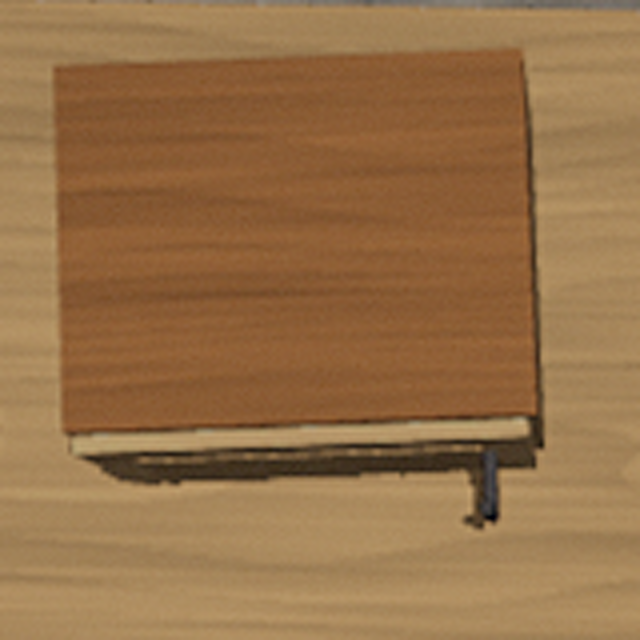

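View pics/c27.png

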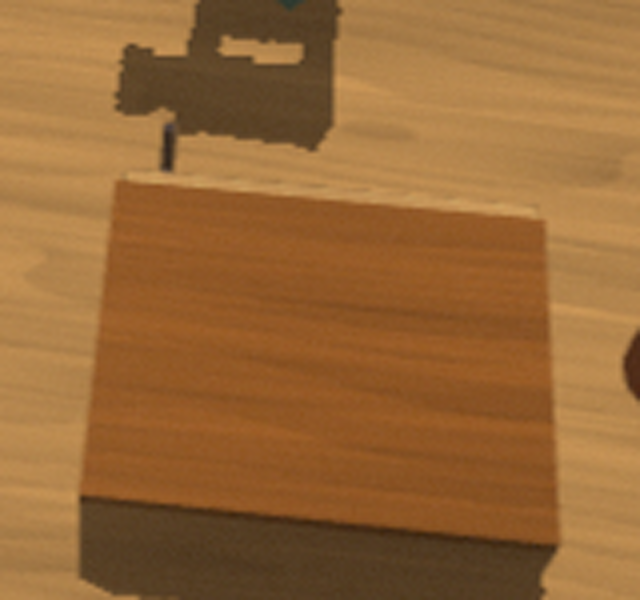

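The door looks flush. I check its angle with the closer wrist view.

Request:
servo_tool([
  [0.1,0.1,0.08,0,0,-1.631,-1],
  [0.1,0.1,0.08,0,0,-1.631,-1],
  [0.1,0.1,0.08,0,0,-1.631,-1],
  [0.1,0.1,0.08,0,0,-1.631,-1],
  [0.1,0.1,0.08,0,0,-1.631,-1],
  [0.1,0.1,0.08,0,0,-1.631,-1],
  [0.1,0.1,0.08,0,0,-1.631,-1],
  [0.1,0.1,0.08,0,0,-1.631,-1],
])

```text
time_s: 53.38
ee_pos: [0.5483, 0.1425, 0.2981]
eef_rot: [-3.133, -0.025, 2.194]
force: [0.2, 0.2, 0.3]
grip_width: 0.0006
```

Request:
servo_tool([
  [0,0,0,0,0,-0.63,-1],
  [0,0,0,0,0,-0.63,-1],
  [0,0,0,0,0,-0.63,-1],
  [0,0,0,0,0,-0.63,-1],
  [0,0,0,0,0,-0.63,-1],
  [0,0,0,0,0,-0.63,-1],
  [0,0,0,0,0,-0.63,-1],
  [0,0,0,0,0,-0.63,-1],
])

```text
time_s: 54.05
ee_pos: [0.5483, 0.1427, 0.2979]
eef_rot: [-3.133, -0.025, 1.568]
force: [-0.0, 0.1, -0.9]
grip_width: 0.0008
```

```bash
python3 - <<'E'
from h import *
p,o=shot('wrist','w28'); print(o['ee_pos'].round(4),o['eef_rot'].round(3))
W=cloud(p,o); h=cv2.cvtColor(p['image'],cv2.COLOR_RGB2HSV).astype(int)
# door top: z .14-.15, light; front edge per row vs board
E_=[];F_=[]
for v in range(5,230,3):
    z=W[v,:,2]; x=W[v,:,0]; s=h[v,:,1]
    d=np.where((z>.138)&(z<.1495)&(x>.62)&(x<.70)&(s<128))[0]
    b=np.where((z>.1495)&(z<.158)&(x>.62)&(x<.72)&(s>128))[0]
    if len(d)>2: E_.append((W[v,d,1].mean(),x[d].min(),x[d].max()))
    if len(b)>4: F_.append((W[v,b,1].mean(),x[b].min()))
E_=np.array(E_);F_=np.array(F_); print(len(E_),len(F_))
for A,c,n in ((E_,1,'door outer'),(E_,2,'door inner'),(F_,1,'board front')):
    if len(A)>5:
        k=np.polyfit(A[:,0],A[:,c],1); r=abs(A[:,c]-np.polyval(k,A[:,0])); g=r<np.median(r)*3+1e-4; k=np.polyfit(A[g,0],A[g,c],1); print(n,k, 'at .18',np.polyval(k,.18), 'y range',A[:,0].min(),A[:,0].max())
E
```

```text
[0.5483 0.1427 0.2979] [-3.133 -0.025  1.568]
48 74
door outer [-0.05937044  0.65496199] at .18 0.6442753111273053 y range 0.08906564835662789 0.3194957942638402
door inner [-0.05962457  0.66436141] at .18 0.653628991109013 y range 0.08906564835662789 0.3194957942638402
board front [-0.05720423  0.66653218] at .18 0.6562354187773219 y range 0.09083494230960841 0.32862737930947566
```

View pics/w28.png

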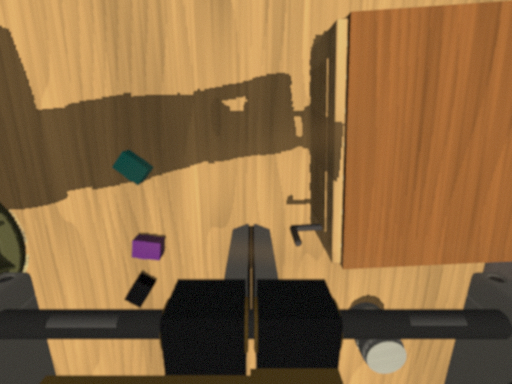

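The door edge (slope -0.0595) is parallel to the board front (-0.0572) and lies against it, so it is shut. I do one last check of the bystanders, then hand in.

```bash
python3 - <<'E'
from h import *
from station import hand_in
p,o=shot('top','t29')
for nm,a in (('jar',(55,120,105,165)),('tin',(290,90,330,130)),('jar2',(390,140,440,180))):
    w=big(p,*a,.08,.2); print(nm,np.round(rect(w)[0],1))
for n in (o['force'],o['time_s']): print(n)
print(hand_in())
E
```

```text
jar [670.1 448.2]
tin [ 764.7 -157.5]
jar2 [ 642.6 -439.9]
[ 0.43448082  0.22051669 -0.67693131]
54.1
the job is handed in; nothing more can be done
None
```

The job is done and handed in at 54 s of robot time, with the robot touching nothing. Only the red and orange cartons were present this time; no yellow or blue one appeared in any view.

**What I did**
- Both cartons went into the lilac box. The lid then went on, and I pressed all four tabs.
- I swung the door open, slid the box in by its fin, finished with a push on the fin tip, and shut the door.

**Last checks**
- **Lid and tabs:** after all four presses the plate top was level at z = 0.074 m, and all four pad tops read 0.080 m. Three of them read the same again in front of the cupboard; the near one was hidden by the arm. I could not see inside once the door was shut.
- **Box:** it is square to about 0.1° and centred, with the fin tip 7–12 mm inside the front and the far edge of the lid about 18 mm short of the back.
- **Door:** its edge is parallel to the cupboard front within 0.003 rad, so it reads as shut. An earlier rough check by the handle bar was about 2.5 mm short of that.
- **Bystanders:** the jars and the tin are within 0.5 mm of where they started.

**What went less smoothly**
- **Near tab:** on the first press the half-closed fingers clamped the pad and may have lifted that lid edge briefly. I pressed it back, and it read home and level again.
- **Tool lean:** at a 60° lean, joint 6 reached its limit, reading 2.555 rad against the listed 2.55. At 45°, joint 4 reached its limit of −1.04. I then used a 30° lean.
- **Door closing:** the wrist force reached about 55 N at the end of the push, below the 120 N limit. The fingertips made the contact, not the arm or gripper body.

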